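# Set up the stall's counter scale

## Robot

A 6-joint arm with a two-finger parallel gripper is mounted at the origin on the work surface. World frame = base frame: x ahead of the robot, y to its left, z up, the work surface at z = 0. Lengths are in m, angles in rad, forces in N, time in s.
With the tool pointing down it reaches from about 0.275 to 0.85 m from the base axis. Payload 5.2 kg.
Tool frame: the origin (TCP) lies at the very end of the fingers, on their centre line; the grasp point (between the pads) lies 19 mm behind it; z points along the fingers, y is the line along which they close (so a half turn about z gives the same grasp; the last joint's range is limited). The gripper opens to 85 mm and grips with 20 to 120 N. Pads are 22 mm wide; open, the fingers measure 114 mm over their backs; the gripper's body (76 mm by 85 mm) begins 54 mm behind the grasp point. The pads swing forward as they close: fully open they stand 13 mm farther back than shut.
Start: joints at [-1.402, 0.259, 1.535, -0, 1.348, -0.203], TCP at [0.2, -0.512, 0.231] pointing down, gripper open.
Joint ranges: [-3.14, 3.14], [-0.91, 2.08], [0.19, 2.58], [-1.22, 4.36], [0.22, 2.71], [-3.12, 3.12]. Speed limits (rad/s): [2.57, 2.57, 3.14, 3.14, 3.14, 3.14].

## Interface

Orientations are given as a unit quaternion [w, x, y, z].
In Python, from rig import * gives the robot as it stands. The module is installed in compiled form; this text tells all that it offers.
- The arm moves only by the tool carry_out, never from a script. Its argument "increments" is a list of rows, each an object of numbers: "grip": the gripper's target within -1 to 1 (shut at 1, half-way at 0, fully open at -1); "x", "y", "z": the shift along the tool's x, y, z in cm; "twist": the turn about the tool's z in degrees. In form: [{"grip": .., "x": .., "y": .., "z": .., "twist": ..}, ...]. A call has exactly 8 rows; each row is the pose to reach, as a shift and turn from the pose commanded when the call began, along the tool's axes at that moment; what a row does not reach only later rows make up. A row lasts 1/8 s, in which the tool goes at most 62.5 mm and 10.7 degrees, less where a joint would pass 70% of its speed; a pose out of reach is approached as far as the arm can. A call with a gripper value outside its range is refused whole. The fingers move at their own pace and stop on an object; the grip force is fixed at half the most. Time passes only in rows, so rows that repeat a pose let the fingers close, or fill a call up. It gives the time, the measured TCP pose, the force, the opening and the grip force at its end, in the units of the state.
- get_state(): the state, without advancing time (a new reading comes with each control period).
- read_camera(name): name is "scene" or "top" or "wrist"; returns the picture (420x560x3 uint8, red, green, blue); there is no depth.
- camera_model(name): a dict with "fx", "fy", "cx", "cy" (pixels), "R" (3x3) and "t" (3): a world point X has camera coordinates R X + t. Camera axes: x right, y down, z forward; pixel columns grow to the right and rows downward; lengths in m; the calibration is good to about 2 mm. A picture is of the moment at which its call begins: read the wrist's pose just before it. camera_model takes no time and is no camera call; for the wrist camera it gives the pose at the moment of the call.
- job_done(): hands the job in; it is judged then, once.
The state is a dict: "time_s": time; "joints": joint angles; "qd": joint speeds; "joint_efforts": joint torques, N m; "ee_pos": TCP position; "ee_rot": TCP orientation; "contact_force": force on the tool from outside, world axes, zero at the start; "moment": the same for the moment, N m; "width": finger opening in m; "gripper_force": force on a finger pad.
Only numpy, scipy, OpenCV 4.12 (cv2) and the standard library are available. Lean on these libraries where they do the work, as an engineer would, in place of code of your own. Each camera call takes 0.05 s, during which the arm holds its last target. There are 200 camera calls.

## Task

Set up the counter scale for the day: first work the transport wedge out from under the raised platform, letting the platform down gently, and put the wedge away in the wooden tray. Then fit every pan plate that is on the counter, in any order and one to a pin: slide its far end under the keeper bar until its hole drops over the pin, so that it lies flat on the platform and square to it. Last of all, turn the tare dial until its pointer stands at the thick zero mark, and leave the jar, mill and bowl where they are.

Things in the scene. Friction and masses are not known exactly. Their poses are not given: they have to be found in the camera images.
- scale: Fixed grey frame of the counter scale. Origin on the counter under the middle of the white weighing platform; x axis to the far side (keeper bar), y to the left (wedge and dial), z up. Under the platform only a beam along its right edge (y -142..-120 mm) and a rail along its far edge (x 63..85, y -130..170 mm) stand on the counter, both 14 mm high.
- platform (a joint): Tilt of the weighing platform (1.5 kg, sinks by its own weight) about a hinge along its right edge: 0 when down and level, positive with the left edge raised (about 0.06 on the wedge). It covers x -85..85, y -142..142 mm of the scale's frame and is 12 mm thick: when down its underside is at z = 16 mm, its top at 28 mm. It carries the three pins and the keeper bar.
- platform_edge (a point): Middle of the lower left edge of the platform, the edge that the wedge props up; axes as the platform's.
- bar (a point): Middle of the keeper bar's axis: a level steel rod 8 mm thick and 284 mm long along y, 20 mm beyond the pins (platform x) and 26 mm above the platform's top, so 22 mm are free beneath it. Its only posts are at its two ends, 4 mm from the platform's right and left edges.
- dial_foot (a point): Middle of the top of the dial's square grey foot (95 x 95 mm, 26 mm high), fixed to the scale at x 60, y 215 mm of its frame; a white round dial face 6 mm thick lies on it.
- pin0 (a point): Foot of the right-hand pin, on the platform's top surface; axes are the platform's (x to the far side, y left, z up). Each pin is 12 mm thick and 8 mm high with a tapered top (7 mm wide at the tip). When the platform is down it is at x 35, y -88, z 28 mm in the scale's frame.
- pin1 (a point): Foot of the middle pin, as pin0; 88 mm to the left of it (scale x 35, y 0, z 28 mm).
- pin2 (a point): Foot of the left-hand pin, as pin0; 88 mm to the left of pin1 (scale x 35, y 88, z 28 mm).
- wedge: Loose wooden wedge, 125 mm long along its y axis, 24 mm wide (x), 0.12 kg. Origin at the middle of its underside. From its thin tip (y = -62.5 mm, 10 mm thick) its top rises evenly to 36 mm at y = 22.5 mm; from there to y = 62.5 mm it is a plain block 36 mm high to hold it by. At the start its tip is some 75 mm under the platform's left edge; it comes out along its +y.
- wedge_tip (a point): Middle of the lower edge of the wedge's thin end; axes as the wedge's. The wedge lies on the counter; as it comes out the platform sinks.
- tray: Fixed open wooden tray for small parts, outside 180 (x) x 130 (y) x 26 mm high, walls and floor 6 mm or less thick. Origin at the middle of its underside. Empty.
- plate0: Loose aluminium pan plate, 110 mm (x) x 72 mm (y) x 6 mm, 0.22 kg, with a through hole 16 mm wide at x = +22 mm (far end) and, on top, an upright wooden grip 36 mm long (x), 12 mm thick (y), centred at x = -22 mm, from 6 to 38 mm above the underside. Origin at the middle of its underside. All plates are alike and start flat on the counter to the right of the scale; some may be absent.
- plate0_hole (a point): Centre of the hole of plate0, at the level of the plate's underside; axes as the plate's. Fitted, its x axis points as the scale's (far side) and the plate's far end, 33 mm past the hole, is under the keeper bar: it cannot be lowered on the pin from straight above.
- plate1: Loose aluminium pan plate, 110 mm (x) x 72 mm (y) x 6 mm, 0.22 kg, just like plate0; may be absent.
- plate1_hole (a point): Centre of the hole of plate1, at the level of the plate's underside; axes as the plate's. Fitted, its x axis points as the scale's (far side) and the plate's far end, 33 mm past the hole, is under the keeper bar: it cannot be lowered on the pin from straight above.
- plate2: Loose aluminium pan plate, 110 mm (x) x 72 mm (y) x 6 mm, 0.22 kg, just like plate0; may be absent.
- plate2_hole (a point): Centre of the hole of plate2, at the level of the plate's underside; axes as the plate's. Fitted, its x axis points as the scale's (far side) and the plate's far end, 33 mm past the hole, is under the keeper bar: it cannot be lowered on the pin from straight above.
- dial (a joint): Angle of the tare dial about the upright axis, positive anticlockwise seen from above; 0 when its pointer stands at the thick zero mark. Stays where it is left (friction about 0.04 N m); stops at -3 and 3. It starts anticlockwise of zero by 0.9 to 2.5 rad.
- dial_grip (a point): On the dial's axis, half-way up its grip: a bar 56 mm long, 14 mm thick and 26 mm high (z 41..67 mm above the counter), on a disc of 62 mm diameter. The pointer, a nib at the disc's rim and a white line on the bar, lies along this point's -x axis, the bar along its x axis; at zero these axes are parallel to the scale's.
- dial_zero (a point): The thick black zero mark on the white dial face, on the side of the dial nearest the robot (the scale's -x direction from the dial's axis).
- jar: Bystander: glass jar with red lid, 74 mm diameter, 110 mm high; origin at the middle of its underside.
- mill: Bystander: turned dark wooden pepper mill, 52 mm diameter, 120 mm high; origin at the middle of its underside.
- bowl: Bystander: white bowl, 100 mm diameter, 45 mm high; origin at the middle of its underside.
Things that resemble listed ones, but are neither listed nor needed, are in the scene too. Leave any orange or red look-alike of the plate0 alone.

How it is judged:
On the way, in this order (a step that is already met when the one before it is completed fails the run):
1. the wedge is out from under the platform and the platform is down (value of joint platform below 0.012 rad and (y of wedge_tip in the frame of scale above 0.142 m or (x of wedge in the frame of tray between -0.085 and 0.085 m and y of wedge in the frame of tray between -0.06 and 0.06 m and z of wedge in the frame of tray below 0.023 m))), for 0.2 s.
2. every plate present lies flat on the platform with its hole over a pin (((horizontal distance between plate0_hole and pin0 below 0.005 m and z of plate0_hole in the frame of pin0 between -0.004 and 0.004 m and angle between plate0's own z axis and vertical below 0.06 rad and angle between the x axis of plate0 and the x axis of pin0, either way round below 0.2 rad) or (horizontal distance between plate0_hole and pin1 below 0.005 m and z of plate0_hole in the frame of pin1 between -0.004 and 0.004 m and angle between plate0's own z axis and vertical below 0.06 rad and angle between the x axis of plate0 and the x axis of pin1, either way round below 0.2 rad) or (horizontal distance between plate0_hole and pin2 below 0.005 m and z of plate0_hole in the frame of pin2 between -0.004 and 0.004 m and angle between plate0's own z axis and vertical below 0.06 rad and angle between the x axis of plate0 and the x axis of pin2, either way round below 0.2 rad)) and ((horizontal distance between plate1_hole and pin0 below 0.005 m and z of plate1_hole in the frame of pin0 between -0.004 and 0.004 m and angle between plate1's own z axis and vertical below 0.06 rad and angle between the x axis of plate1 and the x axis of pin0, either way round below 0.2 rad) or (horizontal distance between plate1_hole and pin1 below 0.005 m and z of plate1_hole in the frame of pin1 between -0.004 and 0.004 m and angle between plate1's own z axis and vertical below 0.06 rad and angle between the x axis of plate1 and the x axis of pin1, either way round below 0.2 rad) or (horizontal distance between plate1_hole and pin2 below 0.005 m and z of plate1_hole in the frame of pin2 between -0.004 and 0.004 m and angle between plate1's own z axis and vertical below 0.06 rad and angle between the x axis of plate1 and the x axis of pin2, either way round below 0.2 rad)) and ((horizontal distance between plate2_hole and pin0 below 0.005 m and z of plate2_hole in the frame of pin0 between -0.004 and 0.004 m and angle between plate2's own z axis and vertical below 0.06 rad and angle between the x axis of plate2 and the x axis of pin0, either way round below 0.2 rad) or (horizontal distance between plate2_hole and pin1 below 0.005 m and z of plate2_hole in the frame of pin1 between -0.004 and 0.004 m and angle between plate2's own z axis and vertical below 0.06 rad and angle between the x axis of plate2 and the x axis of pin1, either way round below 0.2 rad) or (horizontal distance between plate2_hole and pin2 below 0.005 m and z of plate2_hole in the frame of pin2 between -0.004 and 0.004 m and angle between plate2's own z axis and vertical below 0.06 rad and angle between the x axis of plate2 and the x axis of pin2, either way round below 0.2 rad)) and value of joint platform below 0.012 rad), for 0.3 s.
3. the dial's pointer is at zero (value of joint dial between -0.09 and 0.09 rad), for 0.3 s.
At the end, for the whole second after the job is handed in: The platform is down (within 0.012 rad), the wedge rests in the tray, every plate present has its hole over a pin (5 mm sideways, 4 mm in height), flat within 0.06 rad and square to the platform within 0.2 rad, at rest, and the dial is within 0.09 rad of zero (all of step 2 and all of step 3 and linear speed of each of plate0, plate1, plate2, wedge below 0.02 m/s and x of wedge in the frame of tray between -0.085 and 0.085 m and y of wedge in the frame of tray between -0.06 and 0.06 m and z of wedge in the frame of tray below 0.023 m); the robot touches nothing.
It fails at once if the platform is let fall (tilt changes faster than 0.8 rad/s downward) (velocity of joint platform below -0.8 rad/s).
It fails at once if the jar is moved more than 30 mm or tipped over (distance of jar from where it was at the start of the episode above 0.03 m or angle between jar's own z axis and vertical above 0.5 rad).
It fails at once if the mill is moved more than 30 mm or tipped over (distance of mill from where it was at the start of the episode above 0.03 m or angle between mill's own z axis and vertical above 0.5 rad).
It fails at once if the bowl is moved more than 30 mm or tipped over (distance of bowl from where it was at the start of the episode above 0.03 m or angle between bowl's own z axis and vertical above 0.5 rad).
Of plate0, plate1, plate2 only 2 to 3 are there at a start; the rules pass over those that are not, and their reading is None.
At some moment in a run one of plate0, plate1, plate2 may be knocked a few centimetres aside while the robot is not near it.
Once in a run the grip may slacken for a moment while it holds something.
It also fails if it takes over 210 s, if anything falls off the work surface, if the arm or the gripper's body presses on something with over 40 N, if the wrist force passes 120 N, or if a joint passes its speed limit or range.

## Working session

There is one attempt and no reset: what is moved stays moved. The work goes in short steps, Python scripts to look and compute and a tool call to move; the robot and the scene stay as the last step left them, time stands still between calls to the robot, and variables do not carry over. Pictures are saved under pics/ and viewed, at most 14 in all, crops included, and the job is handed in when it is done.

Besides the shell and the picture viewer there is one more tool, called after ">>>" in YAML: its name, and indented under it one key for each argument. carry_out: Moves the arm, as the interface text tells. Its arguments: {"type":"object","properties":{"increments":{"type":"array"}},"required":["increments"]}

```bash
mkdir -p pics
python3 - <<'E'
from rig import *
import cv2
s=get_state();print(s)
for n in ("top","scene"):
    im=read_camera(n);cv2.imwrite(f"pics/{n}0.png",cv2.resize(im[:,:,::-1],(800,600),interpolation=cv2.INTER_CUBIC));cv2.imwrite(f"{n}_raw.png",im[:,:,::-1]);m=camera_model(n);print(n,m)
print(camera_model("wrist"))
E
```

```text
{'time_s': 0.0, 'joints': array([-1.40178954e+00,  2.59351648e-01,  1.53609389e+00, -8.56661570e-06,
        1.34799863e+00, -2.02804191e-01]), 'qd': array([-0.00159693, -0.00040276, -0.00078205, -0.00129218,  0.00132764,
       -0.00107847]), 'joint_efforts': array([-7.27295992e-05, -4.46036947e+01, -2.90563810e+01, -1.68868378e-04,
        1.14475083e-02,  5.68352277e-06]), 'ee_pos': array([ 0.19974228, -0.51187661,  0.23046571]), 'ee_rot': array([-9.25692084e-04,  9.82768690e-01,  1.84837350e-01,  1.14673288e-05]), 'contact_force': array([-0.79665494, -0.04667963, -0.39409079]), 'moment': array([-0.04607651,  0.02038671,  0.01760272]), 'gripper_force': 0.0, 'width': 0.08535426554853222}
top {'fx': 462.2489326430532, 'fy': 462.2489326430532, 'cx': 278.2590492503123, 'cy': 210.70293619221763, 'R': array([[-0.00448118, -0.99997146,  0.00608325],
       [-0.99332856,  0.00375026, -0.11525754],
       [ 0.11523143, -0.00655915, -0.99331702]]), 't': array([-0.09734587,  0.5200931 ,  1.65920881])}
scene {'fx': 505.17992984543287, 'fy': 505.17992984543287, 'cx': 281.67698079708725, 'cy': 215.409751914225, 'R': array([[-0.8540705 ,  0.52005926,  0.01009711],
       [ 0.42372916,  0.70686834, -0.56638393],
       [-0.30169053, -0.47945336, -0.82407967]]), 't': array([ 0.48057151, -0.12838254,  1.6080714 ])}
{'fx': 310.2472414505532, 'fy': 310.2472414505532, 'cx': 276.7647887367671, 'cy': 214.9980543760497, 'R': array([[ 0.36456551, -0.93117609, -0.00175658],
       [-0.88972965, -0.34889409,  0.29437063],
       [-0.27472375, -0.1057545 , -0.95568972]]), 't': array([-0.54984211, -0.03871336,  0.37911894])}
```

View pics/top0.png

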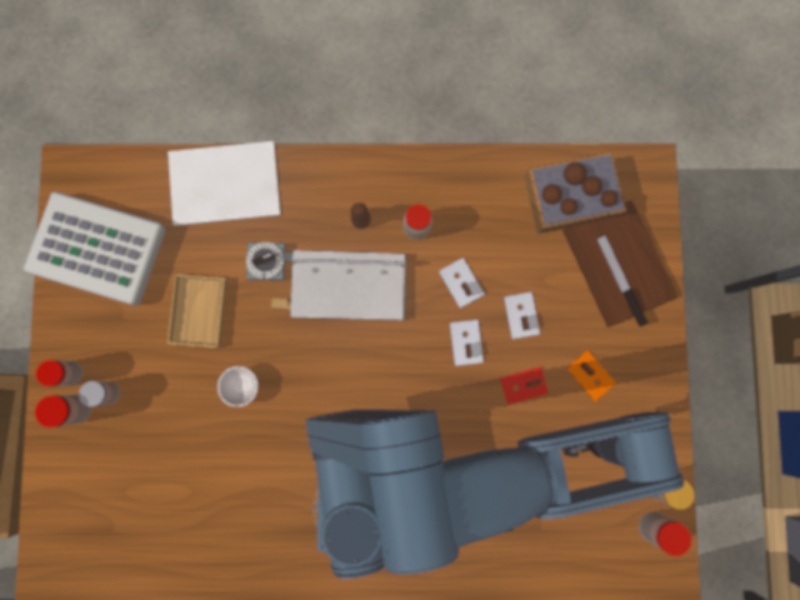

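View pics/scene0.png

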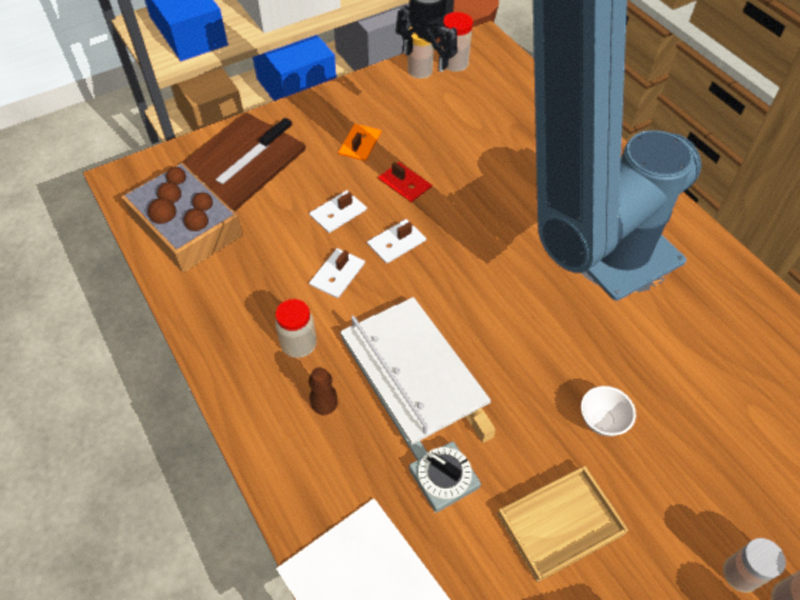

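Top view (800x600): platform corners about (292,252), (405,252), (404,320) and (290,318). The wedge's handle is at (280,303), the tray at (198,311), the dial at (265,260), and three white plates at (462,283), (522,316), (466,343). The red and orange ones are decoys. The bowl is at (238,386).

```bash
cat > h.py <<'E'
import numpy as np, cv2
from scipy.spatial.transform import Rotation as Ro
def world(m,uv,z):
    uv=np.atleast_2d(np.asarray(uv,float)); d=np.c_[(uv[:,0]-m['cx'])/m['fx'],(uv[:,1]-m['cy'])/m['fy'],np.ones(len(uv))]
    d=d@m['R']; c=-m['R'].T@m['t']; return c+d*((z-c[2])/d[:,2])[:,None]
def pix(m,X):
    X=np.atleast_2d(X)@m['R'].T+m['t']; return np.c_[m['fx']*X[:,0]/X[:,2]+m['cx'],m['fy']*X[:,1]/X[:,2]+m['cy']]
def rot(q): return Ro.from_quat(np.r_[q[1:],q[0]]).as_matrix()
def yaw(R): return np.degrees(np.arctan2(R[1,0],R[0,0]))   # heading of tool x, tool pointing down
def move(s,p,yw):
    "shift cm in tool axes and twist deg to bring TCP to p with tool x heading yw (mod 180)"
    R=rot(s['ee_rot']); t=-(yw-yaw(R)); t=(t+90)%180-90
    return (R.T@(np.array(p)-s['ee_pos'])*100).round(2),round(t,1)
E
python3 - <<'E'
from h import *
import rig
m=rig.camera_model("top"); im=cv2.imread("top_raw.png"); hsv=cv2.cvtColor(im,cv2.COLOR_BGR2HSV)
k=.7
def W(u,v,z): return world(m,[[u*k,v*k]],z)[0].round(3)
for n,u,v,z in [("pRfar",405,252,.028),("pLfar",292,252,.045),("pLnear",290,318,.045),("pRnear",404,320,.028),("wedge",280,303,.036),("dial",265,260,.067),("bowl",238,388,.02),("jarlid",419,216,.11),("mill",360,212,.1),("tray",198,311,.02)]: print(n,W(u,v,z))
mask=((hsv[...,1]<60)&(hsv[...,2]>150)).astype(np.uint8)
n,lab,st,c=cv2.connectedComponentsWithStats(mask)
for i in range(1,n):
    if 250<st[i,4]<5000:
        pts=np.argwhere(lab==i)[:,::-1]
        w=world(m,pts,.006)[:,:2]
        r=cv2.minAreaRect((w*1000).astype(np.float32)); print(c[i]/k,st[i,4],r)
E
```

```text
pRfar [ 0.647 -0.119  0.028]
pLfar [0.645 0.17  0.045]
pLnear [0.476 0.172 0.045]
pRnear [ 0.471 -0.116  0.028]
wedge [0.515 0.2   0.036]
dial [0.621 0.234 0.067]
bowl [0.301 0.305 0.02 ]
jarlid [ 0.722 -0.153  0.11 ]
mill [ 0.735 -0.007  0.1  ]
tray [0.497 0.412 0.02 ]
[223.43265921 182.28162651] 3984 ((842.4043579101562, 360.359375), (208.5245819091797, 284.9529724121094), 5.710135459899902)
[ 74.94025847 251.63444456] 4101 ((664.572509765625, 731.8732299804688), (306.74505615234375, 410.0777893066406), 3.698056936264038)
[346.74906661 284.99665946] 3635 ((566.3867797851562, 32.049560546875), (291.5382080078125, 176.43222045898438), 88.54249572753906)
[459.65844402 281.61832475] 527 ((570.9266967773438, -265.2240295410156), (112.75374603271484, 75.54471588134766), 28.90924072265625)
[520.06270447 313.82769902] 524 ((485.29632568359375, -420.67120361328125), (112.71746063232422, 76.60365295410156), 9.18587875366211)
[465.08281573 341.2189441 ] 552 ((415.449951171875, -275.5047912597656), (112.98076629638672, 75.59391021728516), 6.346658706665039)
[239.90454979 383.59529112] 449 ((306.4088134765625, 309.29510498046875), (98.81802368164062, 94.1023941040039), 89.74871826171875)
```

Run:
```python
from h import *
import rig
s=rig.get_state();m=rig.camera_model("wrist");R=rot(s['ee_rot'])
c=-m['R'].T@m['t'];print("cam in tool",R.T@(c-s['ee_pos']),"axes in tool (rows x,y,z)\n",(m['R']@R).round(3),yaw(R))
for p,yw in [((.50,.10,.30),0),((.50,.10,.30),90)]: print(move(s,p,yw))
```

```text
cam in tool [ 0.07529036  0.00061945 -0.14217921] axes in tool (rows x,y,z)
 [[ 0.001  1.     0.   ]
 [-0.956  0.001 -0.295]
 [-0.295  0.     0.956]] 21.300870462139454
(array([ 50.21, -46.12,  -6.85]), np.float64(21.3))
(array([ 50.21, -46.12,  -6.85]), np.float64(-68.7))
```

>>> carry_out:
  increments:
    - {"grip": -1, "x": 4.2, "y": -3.8, "z": -0.6, "twist": 0}
    - {"grip": -1, "x": 8.4, "y": -7.7, "z": -1.1, "twist": 0}
    - {"grip": -1, "x": 12.6, "y": -11.5, "z": -1.7, "twist": 0}
    - {"grip": -1, "x": 16.8, "y": -15.4, "z": -2.3, "twist": 0}
    - {"grip": -1, "x": 21, "y": -19.2, "z": -2.9, "twist": 0}
    - {"grip": -1, "x": 25.2, "y": -23.1, "z": -3.5, "twist": 0}
    - {"grip": -1, "x": 29.4, "y": -26.9, "z": -4, "twist": 0}
    - {"grip": -1, "x": 33.5, "y": -30.7, "z": -4.5, "twist": 0}

```text
time_s: 1.1
ee_pos: [0.4008, -0.1029, 0.2764]
ee_rot: [0.0, 0.983, 0.185, 0.0]
contact_force: [1.5, -0.5, 0.5]
width: 0.0857
gripper_force: 0.0
```

>>> carry_out:
  increments:
    - {"grip": 0, "x": 4.2, "y": -3.8, "z": -0.6, "twist": -9}
    - {"grip": 0, "x": 8.4, "y": -7.7, "z": -1.1, "twist": -18}
    - {"grip": 0, "x": 12.6, "y": -11.5, "z": -1.7, "twist": -27}
    - {"grip": 0, "x": 16.8, "y": -15.4, "z": -2.3, "twist": -36}
    - {"grip": 0, "x": 16.8, "y": -15.4, "z": -2.3, "twist": -45}
    - {"grip": 0, "x": 16.8, "y": -15.4, "z": -2.3, "twist": -54}
    - {"grip": 0, "x": 16.8, "y": -15.4, "z": -2.3, "twist": -63}
    - {"grip": 0, "x": 16.8, "y": -15.4, "z": -2.3, "twist": -68.7}

```text
time_s: 2.1
ee_pos: [0.5007, 0.1, 0.2988]
ee_rot: [-0.0, 0.706, 0.709, -0.0]
contact_force: [0.1, -0.2, -0.0]
width: 0.0427
gripper_force: 0.0
```

Run:
```python
from h import *
import rig
s=rig.get_state();m=rig.camera_model("wrist");im=rig.read_camera("wrist")[:,:,::-1]
print(s['time_s'],s['ee_pos'],yaw(rot(s['ee_rot'])),s['joints'],s['width'])
cv2.imwrite("w1.png",im);np.save("w1.npy",m,allow_pickle=True);cv2.imwrite("pics/w1.png",cv2.resize(im,(800,600),interpolation=cv2.INTER_CUBIC))
```

```text
2.1 [0.50070112 0.09996304 0.29878778] 90.24640663651907 [-2.16779097e-02  1.49889933e-01  1.50824434e+00 -2.02287559e-05
  1.48461739e+00 -2.59767697e-02] 0.042702373054152476
```

View pics/w1.png

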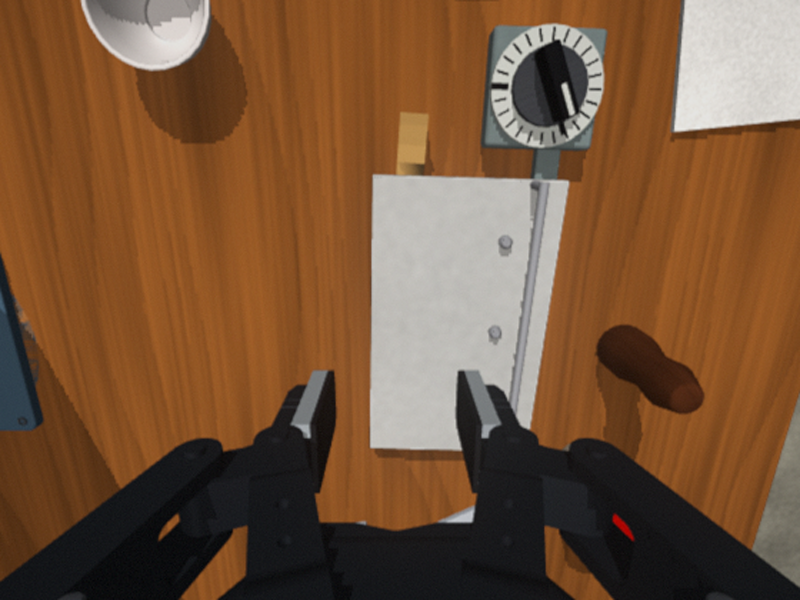

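Wrist view: the wedge block's top has its outer edge at (401,113)-(429,113), with the slope starting near v≈160. The platform's top corners are (373,176), (568,181), (371,448), (533,450). The dial axis is at (550,85), with the thick mark at (499,87). The pointer is at (566,115), about +107° from zero.

Run:
```python
from h import *
from scipy.optimize import least_squares
m=np.load("w1.npy",allow_pickle=True).item();k=.7
# (pixel, scale-frame pt)
th=.06
def pl(x,y,z): # platform point raised
    r=y+.142; return [x,-.142+r*np.cos(th)-(z-.016)*np.sin(th), .016+r*np.sin(th)+(z-.016)*np.cos(th)]
P=[((373,176),pl(-.085,.142,.028)),((568,181),pl(.085,.142,.028)),((371,448),pl(-.085,-.142,.028)),((494,27),[.0125,.2625,.026]),((606,29),[.1075,.2625,.026]),((592,149),[.1075,.1675,.026]),((483,147),[.0125,.1675,.026]),((506,249),pl(.035,.088,.028)),((494,339),pl(.035,0,.028))]
uv=np.array([p[0] for p in P])*k; X=np.array([p[1] for p in P])
def f(q):
    c,s_=np.cos(q[2]),np.sin(q[2]); Y=np.c_[q[0]+c*X[:,0]-s_*X[:,1],q[1]+s_*X[:,0]+c*X[:,1],X[:,2]]
    return (pix(m,Y)-uv).ravel()
r=least_squares(f,[.56,.027,0],loss='soft_l1'); print(r.x,np.degrees(r.x[2])); print(f(r.x).reshape(-1,2).round(1))
W=world(m,np.array([(401,113),(429,113),(398,160),(427,160)])*k,.036); print(W.round(4))
```

```text
[ 0.56267349  0.02661082 -0.0180148 ] -1.0321718002619313
[[-0.8  0.9]
 [ 1.1  0.9]
 [-0.3  1.3]
 [-0.5 -1.3]
 [ 2.1 -0.6]
 [-0.6  1.3]
 [ 0.5  0.8]
 [-1.  -4.3]
 [ 0.4 -4.8]]
[[0.5048 0.2209 0.036 ]
 [0.5284 0.2211 0.036 ]
 [0.5026 0.1833 0.036 ]
 [0.5277 0.1835 0.036 ]]
```

>>> carry_out:
  increments:
    - {"grip": 0, "x": 3.5, "y": 0.5, "z": 4, "twist": 1}
    - {"grip": 0, "x": 7, "y": 1, "z": 8, "twist": 2}
    - {"grip": 0, "x": 10.3, "y": 1.5, "z": 12, "twist": 2}
    - {"grip": 0, "x": 10.3, "y": 1.5, "z": 17, "twist": 2}
    - {"grip": 0, "x": 10.3, "y": 1.5, "z": 22, "twist": 2}
    - {"grip": 0, "x": 10.3, "y": 1.5, "z": 26, "twist": 2}
    - {"grip": 0, "x": 10.3, "y": 1.5, "z": 28.5, "twist": 2}
    - {"grip": 0, "x": 10.3, "y": 1.5, "z": 29, "twist": 2}

```text
time_s: 3.15
ee_pos: [0.5143, 0.2025, 0.0073]
ee_rot: [-0.001, 0.72, 0.694, -0.002]
contact_force: [0.2, 0.0, 0.5]
width: 0.0425
gripper_force: 0.0
```

>>> carry_out:
  increments:
    - {"grip": 0.3, "x": 0, "y": 0, "z": 0, "twist": 0}
    - {"grip": 0.6, "x": 0, "y": 0, "z": 0, "twist": 0}
    - {"grip": 1, "x": 0, "y": 0, "z": 0, "twist": 0}
    - {"grip": 1, "x": 0, "y": 0, "z": 0, "twist": 0}
    - {"grip": 1, "x": 0, "y": 0, "z": 0, "twist": 0}
    - {"grip": 1, "x": 0, "y": 0, "z": 0, "twist": 0}
    - {"grip": 1, "x": 0, "y": 0, "z": 0, "twist": 0}
    - {"grip": 1, "x": 0, "y": 0, "z": 0, "twist": 0}

```text
time_s: 4.15
ee_pos: [0.5155, 0.2031, 0.0103]
ee_rot: [-0.0, 0.719, 0.695, 0.0]
contact_force: [-5.4, 1.4, 5.5]
width: 0.023
gripper_force: 59.8
```

>>> carry_out:
  increments:
    - {"grip": 1, "x": 0.5, "y": 0, "z": 0, "twist": 0}
    - {"grip": 1, "x": 1, "y": 0, "z": 0, "twist": 0}
    - {"grip": 1, "x": 1.6, "y": 0, "z": 0, "twist": 0}
    - {"grip": 1, "x": 2.2, "y": 0, "z": 0, "twist": 0}
    - {"grip": 1, "x": 2.8, "y": 0, "z": 0, "twist": 0}
    - {"grip": 1, "x": 3.4, "y": 0, "z": 0, "twist": 0}
    - {"grip": 1, "x": 4, "y": 0, "z": 0, "twist": 0}
    - {"grip": 1, "x": 4.5, "y": 0, "z": 0, "twist": 0}

```text
time_s: 5.15
ee_pos: [0.5189, 0.2459, 0.0103]
ee_rot: [0.002, 0.719, 0.695, -0.0]
contact_force: [-0.1, -9.4, 1.9]
width: 0.0225
gripper_force: 57.9
```

>>> carry_out:
  increments:
    - {"grip": 1, "x": 0.6, "y": 0, "z": 0, "twist": 0}
    - {"grip": 1, "x": 1.2, "y": 0, "z": 0, "twist": 0}
    - {"grip": 1, "x": 1.8, "y": 0, "z": 0, "twist": 0}
    - {"grip": 1, "x": 2.4, "y": 0, "z": 0, "twist": 0}
    - {"grip": 1, "x": 3, "y": 0, "z": 0, "twist": 0}
    - {"grip": 1, "x": 3.6, "y": 0, "z": 0, "twist": 0}
    - {"grip": 1, "x": 4.1, "y": 0, "z": 0, "twist": 0}
    - {"grip": 1, "x": 4.6, "y": 0, "z": 0, "twist": 0}

```text
time_s: 6.15
ee_pos: [0.5201, 0.2939, 0.0103]
ee_rot: [0.001, 0.719, 0.695, 0.001]
contact_force: [-0.4, -4.8, 6.1]
width: 0.023
gripper_force: 58.5
```

Run:
```python
from h import *
import rig
s=rig.get_state();print(s['ee_pos'],s['width'],s['gripper_force'],yaw(rot(s['ee_rot'])),s['joints'])
im=rig.read_camera("top")[:,:,::-1];m=rig.camera_model("top")
c=im[165:285,90:300];cv2.imwrite("pics/t1.png",cv2.resize(c,None,fx=3.8,fy=3.8,interpolation=cv2.INTER_CUBIC))
```

```text
[0.52009182 0.29387341 0.01027374] 0.02304217277057005 58.48872184753418 88.03544891886467 [ 3.28373652e-01  5.65873290e-01  1.66372572e+00 -1.28896316e-03
  9.10187199e-01  3.63451204e-01]
```

View pics/t1.png

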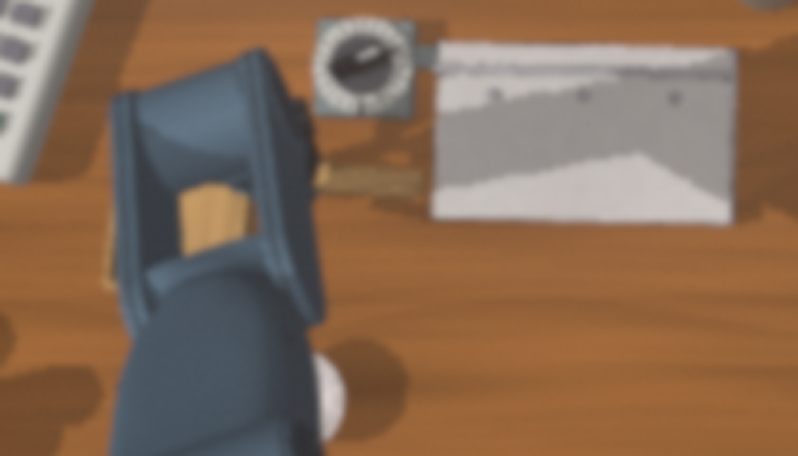

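>>> carry_out:
  increments:
    - {"grip": 1, "x": 0, "y": 0, "z": -2, "twist": 0}
    - {"grip": 1, "x": 0, "y": 0, "z": -5, "twist": 0}
    - {"grip": 1, "x": 0, "y": 0, "z": -8, "twist": 0}
    - {"grip": 1, "x": 0, "y": 0, "z": -11, "twist": 0}
    - {"grip": 1, "x": 0, "y": 0, "z": -14, "twist": 0}
    - {"grip": 1, "x": 0, "y": 0, "z": -14, "twist": 10}
    - {"grip": 1, "x": 0, "y": 0, "z": -14, "twist": 20}
    - {"grip": 1, "x": 0, "y": 0, "z": -14, "twist": 30}

```text
time_s: 7.2
ee_pos: [0.519, 0.2946, 0.1492]
ee_rot: [-0.0, 0.876, 0.483, 0.0]
contact_force: [-0.2, -0.5, -1.1]
width: 0.0229
gripper_force: 58.2
```

Run:
```python
from h import *
import rig
m=rig.camera_model("top");im=cv2.imread("top_raw.png")
c=im[185:250,110:165];cv2.imwrite("pics/tray.png",cv2.resize(c,None,fx=8,fy=8,interpolation=cv2.INTER_CUBIC))
w=world(m,np.array([(176,275),(225,277),(219,347),(168,345)])*.7,.026);print(w.round(3),w.mean(0))
s=rig.get_state();print(s['ee_pos'],yaw(rot(s['ee_rot'])),s['width'])
```

```text
[[0.59  0.47  0.026]
 [0.584 0.344 0.026]
 [0.404 0.355 0.026]
 [0.41  0.484 0.026]] [0.4969616  0.41307066 0.026     ]
[0.51895602 0.2945863  0.14918408] 57.69865681465602 0.022939537630306577
```

View pics/tray.png

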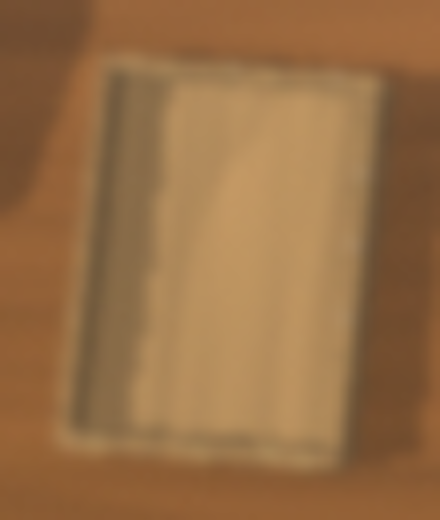

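>>> carry_out:
  increments:
    - {"grip": 1, "x": 2, "y": -0.8, "z": 0, "twist": 10}
    - {"grip": 1, "x": 4, "y": -1.6, "z": 0, "twist": 20}
    - {"grip": 1, "x": 6, "y": -2.4, "z": 0, "twist": 30}
    - {"grip": 1, "x": 8, "y": -3.2, "z": 0, "twist": 40}
    - {"grip": 1, "x": 10, "y": -4, "z": 0, "twist": 50}
    - {"grip": 1, "x": 10.9, "y": -4.3, "z": 0, "twist": 60}
    - {"grip": 1, "x": 10.9, "y": -4.3, "z": 0, "twist": 61.5}
    - {"grip": 1, "x": 10.9, "y": -4.3, "z": 0, "twist": 61.5}

```text
time_s: 8.2
ee_pos: [0.5401, 0.4089, 0.149]
ee_rot: [0.0, 1.0, -0.029, -0.0]
contact_force: [0.3, 0.3, -0.2]
width: 0.0229
gripper_force: 58.2
```

Run:
```python
from h import *
import rig
s=rig.get_state();print(s['ee_pos'],yaw(rot(s['ee_rot'])),s['width']);print(move(s,(.541,.410,.018),-3.8))
im=rig.read_camera("wrist")[:,:,::-1];cv2.imwrite("pics/w2.png",im)
```

```text
[0.54005613 0.40894037 0.14895022] -3.3211991088118573 0.02287708666930438
(array([ 0.1 , -0.12, 13.09]), np.float64(0.5))
```

View pics/w2.png

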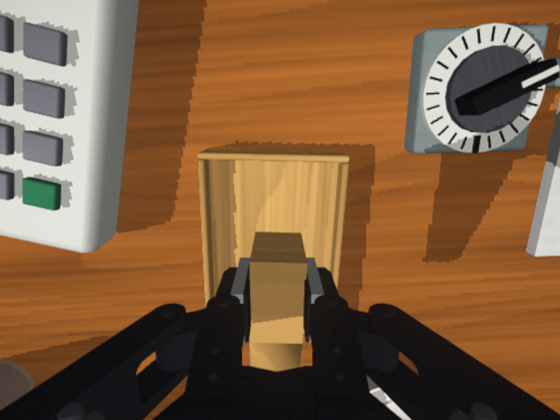

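The wedge is held level over the tray, its block at (277,270) and centred between the tray sides at u≈205 and 348. Lowering and releasing.

>>> carry_out:
  increments:
    - {"grip": 1, "x": 0, "y": 0, "z": 3, "twist": 0}
    - {"grip": 1, "x": 0, "y": 0, "z": 6, "twist": 0}
    - {"grip": 1, "x": 0, "y": 0, "z": 9, "twist": 0}
    - {"grip": 1, "x": 0, "y": 0, "z": 11, "twist": 0}
    - {"grip": 1, "x": 0, "y": 0, "z": 12, "twist": 0}
    - {"grip": 1, "x": 0, "y": 0, "z": 12.6, "twist": 0}
    - {"grip": 1, "x": 0, "y": 0, "z": 13, "twist": 0}
    - {"grip": 1, "x": 0, "y": 0, "z": 13.1, "twist": 0}

```text
time_s: 9.25
ee_pos: [0.5408, 0.4092, 0.0188]
ee_rot: [-0.0, 1.0, -0.03, 0.0]
contact_force: [-1.0, -0.4, -1.7]
width: 0.0231
gripper_force: 62.6
```

>>> carry_out:
  increments:
    - {"grip": 0.3, "x": 0, "y": 0, "z": 0, "twist": 0}
    - {"grip": 0, "x": 0, "y": 0, "z": 0, "twist": 0}
    - {"grip": 0, "x": 0, "y": 0, "z": 0, "twist": 0}
    - {"grip": 0, "x": 0, "y": 0, "z": -2, "twist": 0}
    - {"grip": 0, "x": 0, "y": 0, "z": -6, "twist": 0}
    - {"grip": 0, "x": 0, "y": 0, "z": -12, "twist": 0}
    - {"grip": 0, "x": 0, "y": 0, "z": -17, "twist": 0}
    - {"grip": 0, "x": 0, "y": 0, "z": -20, "twist": 0}

```text
time_s: 10.25
ee_pos: [0.5414, 0.4096, 0.224]
ee_rot: [-0.002, 1.0, -0.03, 0.003]
contact_force: [0.5, 0.7, -0.0]
width: 0.0427
gripper_force: 0.0
```

Run:
```python
from h import *
import rig
s=rig.get_state();print(s['ee_pos'],yaw(rot(s['ee_rot'])),s['width'],s['joints'][5]);
m=rig.camera_model("wrist");im=rig.read_camera("wrist")[:,:,::-1];cv2.imwrite("pics/w3.png",im)
S=np.array([.5627,.0266]);a=-.018;R=np.array([[np.cos(a),-np.sin(a)],[np.sin(a),np.cos(a)]])
for p in [(35,-88),(35,0),(35,88)]: print(S+R@np.array(p)/1000)
print(move(s,(.46,-.25,.3),0))
```

```text
[0.54140816 0.4095669  0.22399169] -3.4918410057195164 0.04270798730447452 2.115414252985954
[ 0.59611042 -0.06201571]
[0.59769433 0.02597003]
[0.59927824 0.11395578]
(array([-4.07, 66.3 , -7.85]), np.float64(-3.5))
```

View pics/w3.png

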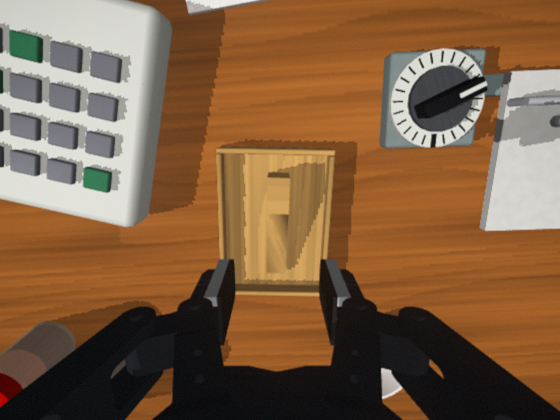

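Wedge lies flat in the tray (block at (277,195), tip at (277,260)). Now on to the plates.

>>> carry_out:
  increments:
    - {"grip": 0, "x": -0.5, "y": 4.5, "z": -2, "twist": -1}
    - {"grip": 0, "x": -1, "y": 9, "z": -4, "twist": -2}
    - {"grip": 0, "x": -1.5, "y": 13.5, "z": -6, "twist": -3}
    - {"grip": 0, "x": -2, "y": 18, "z": -8, "twist": -3.5}
    - {"grip": 0, "x": -2.5, "y": 22.5, "z": -8, "twist": -3.5}
    - {"grip": 0, "x": -3, "y": 27, "z": -8, "twist": -3.5}
    - {"grip": 0, "x": -3.5, "y": 31.5, "z": -8, "twist": -3.5}
    - {"grip": 0, "x": -4, "y": 36, "z": -8, "twist": -3.5}

```text
time_s: 11.3
ee_pos: [0.478, 0.0508, 0.2995]
ee_rot: [0.0, 1.0, 0.0, 0.001]
contact_force: [0.3, -0.1, 0.3]
width: 0.0427
gripper_force: 0.0
```

>>> carry_out:
  increments:
    - {"grip": 0, "x": -0.5, "y": 4.5, "z": 0, "twist": 0}
    - {"grip": 0, "x": -1, "y": 9, "z": 0, "twist": 0}
    - {"grip": 0, "x": -1.5, "y": 13.5, "z": 0, "twist": 0}
    - {"grip": 0, "x": -2, "y": 18, "z": 0, "twist": 0}
    - {"grip": 0, "x": -3, "y": 22.5, "z": 0, "twist": 0}
    - {"grip": 0, "x": -4, "y": 27, "z": 0, "twist": 0}
    - {"grip": 0, "x": -5, "y": 31.5, "z": 0, "twist": 0}
    - {"grip": 0, "x": -5, "y": 34, "z": 0, "twist": 0}

```text
time_s: 12.3
ee_pos: [0.4278, -0.2898, 0.2992]
ee_rot: [0.001, 1.0, -0.001, 0.0]
contact_force: [1.1, -0.1, 0.7]
width: 0.0428
gripper_force: 0.0
```

```bash
cat >> h.py <<'E'
def shot(name,scale=1.4285714):
    import rig
    s=rig.get_state();m=rig.camera_model("wrist");im=rig.read_camera("wrist")[:,:,::-1]
    cv2.imwrite(name+".png",im);np.save(name+".npy",m,allow_pickle=True);cv2.imwrite("pics/"+name+".png",cv2.resize(im,None,fx=scale,fy=scale,interpolation=cv2.INTER_CUBIC))
    print(s['time_s'],s['ee_pos'],yaw(rot(s['ee_rot'])),s['joints'][5]);return s,m,im
E
python3 -c "
from h import *
s,m,im=shot('w4')"
```

```text
12.3 [ 0.42781717 -0.28981291  0.29922263] -0.1275816070655853 0.7616558532699366
```

View pics/w4.png

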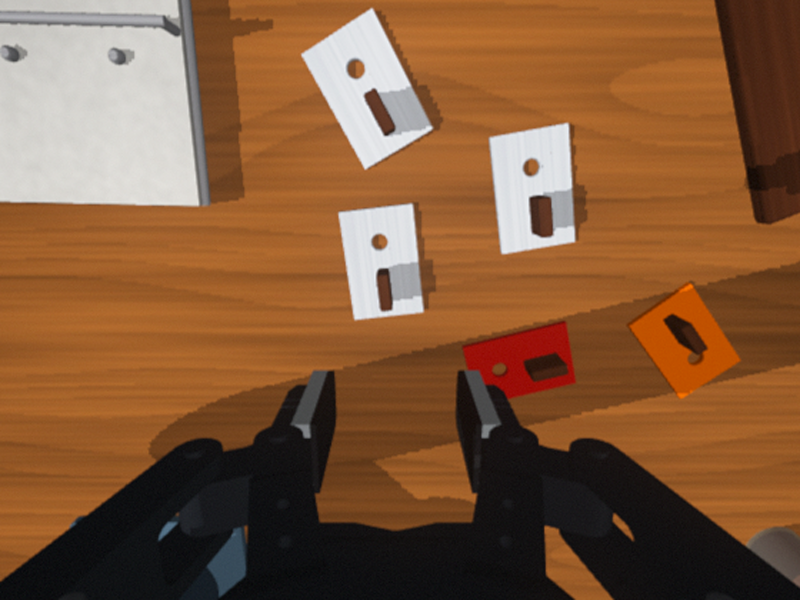

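Three plates at (367,88), (535,188) and (382,262), holes toward the far side, with the right edge of the platform and its right pin at (118,56).

```bash
cat >> h.py <<'E'
def plates(m,im,z=.006,lo=2500):
    hsv=cv2.cvtColor(im,cv2.COLOR_BGR2HSV);mask=((hsv[...,1]<70)&(hsv[...,2]>110)).astype(np.uint8)
    n,lab,st,c=cv2.connectedComponentsWithStats(mask);out=[]
    for i in range(1,n):
        if st[i,4]>lo/3:
            w=world(m,np.argwhere(lab==i)[:,::-1],z)[:,:2]
            (cx,cy),(a,b),an=cv2.minAreaRect((w*1000).astype(np.float32))
            if a<b: a,b,an=b,a,an+90
            an=(an+90)%180-90
            if 100<a<122 and 62<b<84: out.append((cx/1000,cy/1000,a,b,an))
    return out
E
python3 - <<'E'
from h import *
m=np.load("w4.npy",allow_pickle=True).item();im=cv2.imread("w4.png")
for p in plates(m,im):
    a=np.radians(p[4]);d=np.array([np.cos(a),np.sin(a)]);c=np.array(p[:2]);print(np.round(p,3),"grip",(c-.022*d).round(4),"hole",(c+.022*d).round(4))
k=.7;print(world(m,np.array([(356,69),(531,167),(379,242)])*k,.006).round(4));print("pin0 tip",world(m,[[118*k,56*k]],.033))
import rig;s=rig.get_state();R=rot(s['ee_rot'])
p=plates(m,im)
for q in p:
    a=np.radians(q[4]);print(move(s,(q[0]-.022*np.cos(a),q[1]-.022*np.sin(a),.011),q[4]))
E
```

```text
[  0.571  -0.266 111.055  72.526  29.29 ] grip [ 0.5514 -0.2772] hole [ 0.5898 -0.2557]
[  0.485  -0.422 110.669  73.991   9.706] grip [ 0.4633 -0.4253] hole [ 0.5067 -0.4179]
[  0.415  -0.277 110.967  72.98    6.534] grip [ 0.3933 -0.2797] hole [ 0.437  -0.2747]
[[ 0.5891 -0.2561  0.006 ]
 [ 0.5066 -0.4179  0.006 ]
 [ 0.4363 -0.2746  0.006 ]]
pin0 tip [[ 0.59350021 -0.06319382  0.033     ]]
(array([12.3 , -1.61, 28.79]), np.float64(-29.5))
(array([ 3.53, 13.23, 28.82]), np.float64(-9.9))
(array([-3.52, -1.3 , 28.78]), np.float64(-6.7))
```

>>> carry_out:
  increments:
    - {"grip": 0, "x": -2, "y": -1, "z": 4, "twist": -6.7}
    - {"grip": 0, "x": -3.5, "y": -1.3, "z": 9, "twist": -6.7}
    - {"grip": 0, "x": -3.5, "y": -1.3, "z": 14, "twist": -6.7}
    - {"grip": 0, "x": -3.5, "y": -1.3, "z": 19, "twist": -6.7}
    - {"grip": 0, "x": -3.5, "y": -1.3, "z": 23, "twist": -6.7}
    - {"grip": 0, "x": -3.5, "y": -1.3, "z": 26, "twist": -6.7}
    - {"grip": 0, "x": -3.5, "y": -1.3, "z": 28, "twist": -6.7}
    - {"grip": 0, "x": -3.5, "y": -1.3, "z": 28.8, "twist": -6.7}

```text
time_s: 13.35
ee_pos: [0.3937, -0.2738, 0.0096]
ee_rot: [-0.001, 0.998, 0.059, -0.0]
contact_force: [-0.2, -0.4, -0.1]
width: 0.0428
gripper_force: 0.0
```

>>> carry_out:
  increments:
    - {"grip": 0.3, "x": 0, "y": 0, "z": 0, "twist": 0}
    - {"grip": 0.6, "x": 0, "y": 0, "z": 0, "twist": 0}
    - {"grip": 1, "x": 0, "y": 0, "z": 0, "twist": 0}
    - {"grip": 1, "x": 0, "y": 0, "z": 0, "twist": 0}
    - {"grip": 1, "x": 0, "y": 0, "z": 0, "twist": 0}
    - {"grip": 1, "x": 0, "y": 0, "z": 0, "twist": 0}
    - {"grip": 1, "x": 0, "y": 0, "z": 0, "twist": 0}
    - {"grip": 1, "x": 0, "y": 0, "z": 0, "twist": 0}

```text
time_s: 14.35
ee_pos: [0.3945, -0.2759, 0.0115]
ee_rot: [0.001, 0.998, 0.058, 0.001]
contact_force: [0.5, 0.1, 6.5]
width: 0.0112
gripper_force: 60.0
```

>>> carry_out:
  increments:
    - {"grip": 1, "x": 0, "y": 0, "z": -2, "twist": 0}
    - {"grip": 1, "x": 0, "y": 0, "z": -5, "twist": 0}
    - {"grip": 1, "x": 0, "y": 0, "z": -8, "twist": 0}
    - {"grip": 1, "x": 0, "y": 0, "z": -11, "twist": 0}
    - {"grip": 1, "x": 0, "y": 0, "z": -12, "twist": 0}
    - {"grip": 1, "x": 0, "y": 0, "z": -12, "twist": 0}
    - {"grip": 1, "x": 0, "y": 0, "z": -12, "twist": 0}
    - {"grip": 1, "x": 0, "y": 0, "z": -12, "twist": 0}

```text
time_s: 15.35
ee_pos: [0.393, -0.2743, 0.1291]
ee_rot: [-0.001, 0.998, 0.058, -0.001]
contact_force: [-0.5, -1.0, -2.3]
width: 0.0108
gripper_force: 58.9
```

Run:
```python
from h import *
s,m,im=shot('w5');print(s['width'],s['gripper_force'])
h=.044
S=np.array([.5627,.0266]);a=-.018;R=np.array([[np.cos(a),-np.sin(a)],[np.sin(a),np.cos(a)]])
p=S+R@np.array([.035-.048-h,.088]);print(p,move(s,(*p,.131),-1))
```

```text
15.35 [ 0.39300105 -0.27426843  0.12909931] 6.7014464546541 0.6111921200553627
0.01080335637367651 58.918046951293945
[0.50729315 0.11561169] (array([ 15.9 , -37.39,  -0.13]), np.float64(7.7))
```

View pics/w5.png

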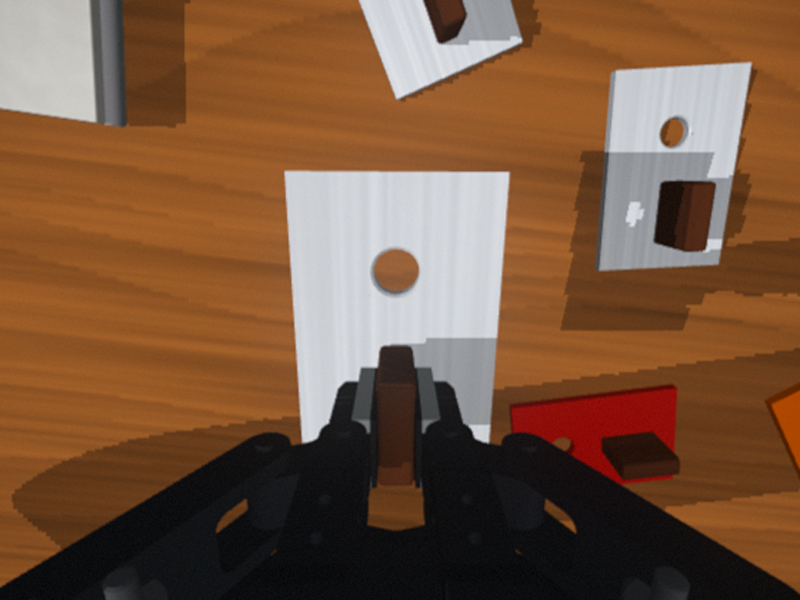

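The plate is held square, with the hole at (395,271).

>>> carry_out:
  increments:
    - {"grip": 1, "x": 2, "y": -4.7, "z": 0, "twist": 0}
    - {"grip": 1, "x": 4, "y": -9.4, "z": 0, "twist": 1}
    - {"grip": 1, "x": 6, "y": -14.1, "z": 0, "twist": 2}
    - {"grip": 1, "x": 8, "y": -18.8, "z": 0, "twist": 3}
    - {"grip": 1, "x": 10, "y": -23.5, "z": 0, "twist": 4}
    - {"grip": 1, "x": 12, "y": -28.2, "z": 0, "twist": 5}
    - {"grip": 1, "x": 14, "y": -32.9, "z": 0, "twist": 6}
    - {"grip": 1, "x": 15.9, "y": -37.4, "z": 0, "twist": 7.7}

```text
time_s: 16.4
ee_pos: [0.5079, 0.1169, 0.1297]
ee_rot: [0.0, 1.0, -0.009, -0.0]
contact_force: [1.0, -0.3, -2.0]
width: 0.0107
gripper_force: 59.0
```

>>> carry_out:
  increments:
    - {"grip": 1, "x": 0, "y": 0, "z": 1, "twist": 0}
    - {"grip": 1, "x": 0, "y": 0, "z": 2, "twist": 0}
    - {"grip": 1, "x": 0, "y": 0, "z": 3, "twist": 0}
    - {"grip": 1, "x": 0, "y": 0, "z": 4, "twist": 0}
    - {"grip": 1, "x": 0, "y": 0, "z": 4, "twist": 0}
    - {"grip": 1, "x": 0, "y": 0, "z": 4, "twist": 0}
    - {"grip": 1, "x": 0, "y": 0, "z": 4, "twist": 0}
    - {"grip": 1, "x": 0, "y": 0, "z": 4, "twist": 0}

```text
time_s: 17.4
ee_pos: [0.5081, 0.1151, 0.0907]
ee_rot: [-0.0, 1.0, -0.009, 0.0]
contact_force: [-0.3, -0.3, -1.3]
width: 0.0111
gripper_force: 59.3
```

Run:
```python
from h import *
m5=np.load("w5.npy",allow_pickle=True).item()
h=world(m5,[[395*.7,271*.7]],.1291-.0055)[0];a=np.radians(6.7);d=h[:2]-[.393,-.2743]
print("hole in tool", d@[np.cos(a),np.sin(a)], d@[np.sin(a),-np.cos(a)])
s,m,im=shot('w6');print(s['width'])
```

```text
hole in tool 0.04276981005625568 0.0004981851645125872
17.4 [0.50809658 0.11511964 0.09070539] -0.9957664478815151 1.5966292621986318
0.011108762482757242
```

View pics/w6.png

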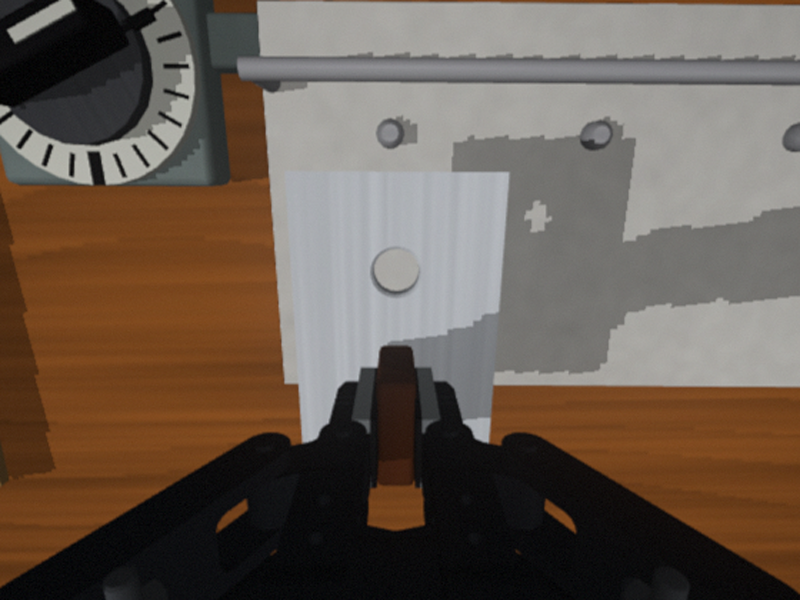

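Over the platform: hole at (396,270), left pin at (390,133), middle pin at (597,134), bar level across v≈70.

```bash
cat >> h.py <<'E'
def fit(m,s,hole,pin,pin2=None):
    "pixels in 800-wide picture; tool-axis shift (cm) hole->pin"
    k=.7;h=world(m,[np.array(hole)*k],s['ee_pos'][2]-.0055)[0];p=world(m,[np.array(pin)*k],.034)[0]
    R=rot(s['ee_rot']);print("hole",h,"pin",p,"shift",((R.T@(p-h))[:2]*100).round(2))
    if pin2 is not None: q=world(m,[np.array(pin2)*k],.034)[0];print("pin2",q,"dist",np.linalg.norm(q-p),"yaw",np.degrees(np.arctan2(-(q-p)[0],(q-p)[1])))
E
python3 - <<'E'
from h import *
import rig
s=rig.get_state();m=np.load("w6.npy",allow_pickle=True).item()
fit(m,s,(396,270),(390,133),(597,134))
# bar direction
g=world(m,np.array([(300,69),(790,71)])*.7,.054);print(g, np.degrees(np.arctan2(*(g[0]-g[1])[:2])))
E
```

```text
hole [0.55123943 0.11355509 0.08512727] pin [0.5986597  0.11527258 0.034     ] shift [ 4.74 -0.25]
pin2 [0.5968787  0.02852297 0.034     ] dist 0.08676789047149713 yaw 178.8238611700698
[[ 0.61930675  0.14726143  0.054     ]
 [ 0.61580336 -0.03045988  0.054     ]] 1.129317574825287
```

>>> carry_out:
  increments:
    - {"grip": 1, "x": 0, "y": -0.2, "z": 1, "twist": 0}
    - {"grip": 1, "x": 0, "y": -0.2, "z": 2, "twist": 0}
    - {"grip": 1, "x": 0, "y": -0.2, "z": 3, "twist": 0}
    - {"grip": 1, "x": 0, "y": -0.2, "z": 3.5, "twist": 0}
    - {"grip": 1, "x": 0, "y": -0.2, "z": 3.9, "twist": 0}
    - {"grip": 1, "x": 0, "y": -0.2, "z": 3.9, "twist": 0}
    - {"grip": 1, "x": 0, "y": -0.2, "z": 3.9, "twist": 0}
    - {"grip": 1, "x": 0, "y": -0.2, "z": 3.9, "twist": 0}

```text
time_s: 18.45
ee_pos: [0.5081, 0.1171, 0.0516]
ee_rot: [-0.0, 1.0, -0.009, 0.0]
contact_force: [1.0, -0.1, -1.8]
width: 0.0104
gripper_force: 59.3
```

>>> carry_out:
  increments:
    - {"grip": 1, "x": 1, "y": 0, "z": 0, "twist": 0}
    - {"grip": 1, "x": 2, "y": 0, "z": 0, "twist": 0}
    - {"grip": 1, "x": 3, "y": 0, "z": 0, "twist": 0}
    - {"grip": 1, "x": 4, "y": 0, "z": 0, "twist": 0}
    - {"grip": 1, "x": 4.75, "y": 0, "z": 0, "twist": 0}
    - {"grip": 1, "x": 4.75, "y": 0, "z": 0, "twist": 0}
    - {"grip": 1, "x": 4.75, "y": 0, "z": 0, "twist": 0}
    - {"grip": 1, "x": 4.75, "y": 0, "z": 0, "twist": 0}

```text
time_s: 19.45
ee_pos: [0.5549, 0.1163, 0.0512]
ee_rot: [0.0, 1.0, -0.009, -0.0]
contact_force: [0.2, -0.0, -2.0]
width: 0.0112
gripper_force: 59.3
```

Run:
```python
from h import *
s,m,im=shot('w7',1);print(s['width'],s['contact_force'])
g=cv2.cvtColor(im,cv2.COLOR_BGR2GRAY)[165:215,250:305]
cv2.imwrite("pics/w7.png",cv2.resize(im[100:330,180:380],None,fx=2.6,fy=2.6,interpolation=cv2.INTER_CUBIC))
```

```text
19.45 [0.55490852 0.11631998 0.0512444 ] -0.9904286116292202 1.5980325730233993
0.011189752630747164 [ 0.19560651 -0.03478493 -2.02040083]
```

View pics/w7.png

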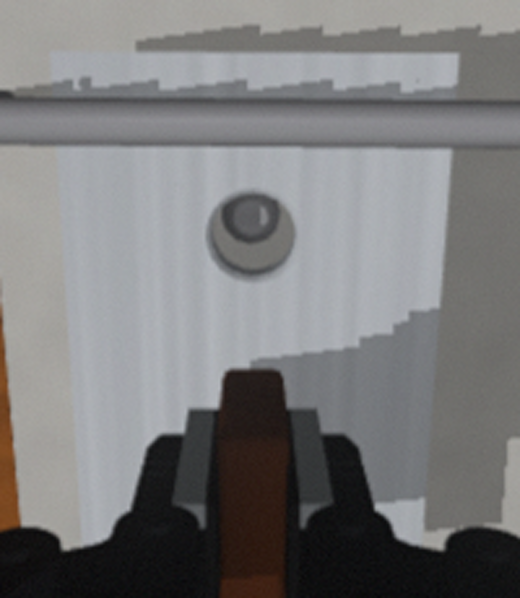

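Hole centre at crop (251,234); pin tip at (251,215), so it is still a few mm farther on.

Run:
```python
from h import *
import rig
s=rig.get_state();m=np.load("w7.npy",allow_pickle=True).item()
f=lambda u,v:(np.array([180+u/2.6,100+v/2.6])/.7)
fit(m,s,f(251,234),f(251,217))
print(pix(m,[[.5987,.1153,.028],[.5987,.1153,.036]]))
```

```text
hole [0.59760142 0.11509757 0.04582283] pin [0.59844791 0.1150944  0.034     ] shift [ 0.08 -0.  ]
[[276.15982408 180.80454027]
 [276.12790637 183.75482157]]
```

>>> carry_out:
  increments:
    - {"grip": 1, "x": 0.1, "y": 0, "z": 0.2, "twist": 0}
    - {"grip": 1, "x": 0.1, "y": 0, "z": 0.4, "twist": 0}
    - {"grip": 1, "x": 0.1, "y": 0, "z": 0.6, "twist": 0}
    - {"grip": 1, "x": 0.1, "y": 0, "z": 0.8, "twist": 0}
    - {"grip": 1, "x": 0.1, "y": 0, "z": 0.9, "twist": 0}
    - {"grip": 1, "x": 0.1, "y": 0, "z": 1, "twist": 0}
    - {"grip": 1, "x": 0.1, "y": 0, "z": 1.1, "twist": 0}
    - {"grip": 1, "x": 0.1, "y": 0, "z": 1.1, "twist": 0}

```text
time_s: 20.5
ee_pos: [0.5563, 0.1163, 0.0402]
ee_rot: [-0.0, 1.0, -0.009, -0.0]
contact_force: [0.2, 0.0, -2.6]
width: 0.0109
gripper_force: 59.3
```

>>> carry_out:
  increments:
    - {"grip": 1, "x": 0, "y": 0, "z": 0.1, "twist": 0}
    - {"grip": 0.7, "x": 0, "y": 0, "z": 0.1, "twist": 0}
    - {"grip": 0.4, "x": 0, "y": 0, "z": 0.1, "twist": 0}
    - {"grip": 0.2, "x": 0, "y": 0, "z": 0.1, "twist": 0}
    - {"grip": 0.2, "x": 0, "y": 0, "z": -2, "twist": 0}
    - {"grip": 0.2, "x": 0, "y": 0, "z": -6, "twist": 0}
    - {"grip": 0.2, "x": 0, "y": 0, "z": -11, "twist": 0}
    - {"grip": 0, "x": 0, "y": 0, "z": -16, "twist": 0}

```text
time_s: 21.5
ee_pos: [0.5561, 0.1162, 0.2018]
ee_rot: [-0.0, 1.0, -0.009, -0.0]
contact_force: [0.3, -0.4, -0.6]
width: 0.0424
gripper_force: 0.0
```

Run:
```python
from h import *
s,m,im=shot('w8',1)
k=im[100:330,180:380]
print(move(s,(.43,-.27,.28),0))
# expected seated hole location and rect
S=np.array([.5627,.0266]);a=-.018
h=np.array([.5987,.1150]);
print("expected hole px",pix(m,[[*h,.034]]), "grip top",pix(m,[[h[0]-.044,h[1]+.0008,.066]]))
g=cv2.cvtColor(im,cv2.COLOR_BGR2GRAY);u,v=pix(m,[[*h,.034]])[0].astype(int)
print(g[v-8:v+9,u-8:u+9])
```

```text
21.5 [0.55612321 0.11623904 0.20177445] -1.0004649054549009 1.598013983958067
(array([-11.94,  38.84,  -7.82]), np.float64(-1.0))
expected hole px [[276.68990148 154.21464369]] grip top [[276.57878923 205.91951403]]
[[192 196 193 182 167 156 145 138 156 166 167 156 155 170 184 191 193]
 [192 195 183 158 139 133 129 120 144 161 161 140 133 149 175 185 193]
 [192 188 162 137 129 119 114  97 103 115 120 113 122 130 149 168 187]
 [191 173 141 128 121 109 100  92  91  92  87  87 105 120 129 141 176]
 [185 154 132 123 113 111 109 105 105 102  93  86  87 109 123 129 162]
 [169 138 129 119 117 117 124 129 133 132 115  97  83  93 119 127 140]
 [161 135 126 120 122 128 141 146 147 148 139 116  92  85 111 126 125]
 [156 126 118 120 123 137 144 145 145 146 146 136 103  84 103 121 131]
 [150 122 118 122 128 138 142 144 143 144 147 142 105  86 106 124 131]
 [155 124 121 124 130 141 144 147 144 144 146 136 104  86 108 125 126]
 [166 127 123 124 126 137 143 147 146 147 145 124  97  86 113 123 125]
 [175 138 116 118 123 126 138 144 146 141 127 104  86  99 123 136 146]
 [186 161 121 117 119 117 121 125 128 115 102  88 113 142 156 154 168]
 [190 182 140 120 117 116 110 104 101  98  98 127 156 173 172 168 179]
 [193 194 160 130 112 108 109 108 109 111 115 141 151 157 165 175 189]
 [191 195 180 160 134 119 116 113 110 108 113 125 134 149 169 186 191]
 [192 194 193 183 172 159 144 128 122 125 131 143 161 173 182 190 192]]
```

Pin is concentric in the hole: plate 1 is seated. Back to the other plates.

>>> carry_out:
  increments:
    - {"grip": 0, "x": -1.5, "y": 4.8, "z": -3, "twist": 0}
    - {"grip": 0, "x": -3, "y": 9.7, "z": -6, "twist": -1}
    - {"grip": 0, "x": -4.5, "y": 14.6, "z": -7.8, "twist": -1}
    - {"grip": 0, "x": -6, "y": 19.5, "z": -7.8, "twist": -1}
    - {"grip": 0, "x": -7.5, "y": 24.4, "z": -7.8, "twist": -1}
    - {"grip": 0, "x": -9, "y": 29.3, "z": -7.8, "twist": -1}
    - {"grip": 0, "x": -10.5, "y": 34.2, "z": -7.8, "twist": -1}
    - {"grip": 0, "x": -11.9, "y": 38.8, "z": -7.8, "twist": -1}

```text
time_s: 22.55
ee_pos: [0.4299, -0.2712, 0.2783]
ee_rot: [0.0, 1.0, -0.0, 0.0]
contact_force: [0.6, -0.3, 0.9]
width: 0.0428
gripper_force: 0.0
```

Run:
```python
from h import *
s,m,im=shot('w9',1)
for q in plates(m,im):
    a=np.radians(q[4]);print(np.round(q,3),move(s,(q[0]-.022*np.cos(a),q[1]-.022*np.sin(a),.0105),q[4]))
```

```text
22.55 [ 0.42986308 -0.27121787  0.27830373] -0.020254354913987933 0.7884669018938781
[  0.571  -0.267 110.922  72.909  29.339] (array([12.16,  0.59, 26.79]), np.float64(-29.4))
[  0.485  -0.421 110.528  74.245   9.795] (array([ 3.35, 15.39, 26.79]), np.float64(-9.8))
```

>>> carry_out:
  increments:
    - {"grip": 0, "x": 4, "y": 0.2, "z": 2, "twist": -10}
    - {"grip": 0, "x": 8, "y": 0.4, "z": 6, "twist": -20}
    - {"grip": 0, "x": 12.2, "y": 0.6, "z": 10, "twist": -29.4}
    - {"grip": 0, "x": 12.2, "y": 0.6, "z": 15, "twist": -29.4}
    - {"grip": 0, "x": 12.2, "y": 0.6, "z": 20, "twist": -29.4}
    - {"grip": 0, "x": 12.2, "y": 0.6, "z": 24, "twist": -29.4}
    - {"grip": 0, "x": 12.2, "y": 0.6, "z": 26, "twist": -29.4}
    - {"grip": 0, "x": 12.2, "y": 0.6, "z": 26.8, "twist": -29.4}

```text
time_s: 23.6
ee_pos: [0.5519, -0.2747, 0.0086]
ee_rot: [-0.001, 0.967, 0.254, -0.001]
contact_force: [0.3, -0.8, -0.2]
width: 0.0424
gripper_force: 0.0
```

>>> carry_out:
  increments:
    - {"grip": 0.3, "x": 0, "y": 0, "z": 0, "twist": 0}
    - {"grip": 0.6, "x": 0, "y": 0, "z": 0, "twist": 0}
    - {"grip": 1, "x": 0, "y": 0, "z": 0, "twist": 0}
    - {"grip": 1, "x": 0, "y": 0, "z": 0, "twist": 0}
    - {"grip": 1, "x": 0, "y": 0, "z": 0, "twist": 0}
    - {"grip": 1, "x": 0, "y": 0, "z": 0, "twist": 0}
    - {"grip": 1, "x": 0, "y": 0, "z": 0, "twist": 0}
    - {"grip": 1, "x": 0, "y": 0, "z": 0, "twist": 0}

```text
time_s: 24.6
ee_pos: [0.5536, -0.2763, 0.0118]
ee_rot: [0.001, 0.967, 0.254, 0.001]
contact_force: [0.9, -0.6, 6.2]
width: 0.0111
gripper_force: 60.5
```

>>> carry_out:
  increments:
    - {"grip": 1, "x": 0, "y": 0, "z": -2, "twist": 0}
    - {"grip": 1, "x": 0, "y": 0, "z": -5, "twist": 0}
    - {"grip": 1, "x": 0, "y": 0, "z": -9, "twist": 0}
    - {"grip": 1, "x": 0, "y": 0, "z": -12, "twist": 0}
    - {"grip": 1, "x": 0, "y": 0, "z": -12, "twist": 10}
    - {"grip": 1, "x": 0, "y": 0, "z": -12, "twist": 20}
    - {"grip": 1, "x": 0, "y": 0, "z": -12, "twist": 30.4}
    - {"grip": 1, "x": 0, "y": 0, "z": -12, "twist": 30.4}

```text
time_s: 25.6
ee_pos: [0.5522, -0.2753, 0.1299]
ee_rot: [-0.0, 1.0, -0.008, -0.0]
contact_force: [-0.8, 0.3, -2.5]
width: 0.011
gripper_force: 59.5
```

Run:
```python
from h import *
s,m,im=shot('w10',1);print(s['width'],s['gripper_force'])
S=np.array([.5627,.0266]);a=-.018;R=np.array([[np.cos(a),-np.sin(a)],[np.sin(a),np.cos(a)]])
p=np.array([.5978,.0273])-np.array([.0915,-.0016]);print(p,move(s,(*p,.0905),-1.03))
g=cv2.medianBlur(cv2.cvtColor(im,cv2.COLOR_BGR2GRAY),3)
for n in ('w6','w10'):
    g=cv2.medianBlur(cv2.imread(n+'.png',0),3)[150:230,230:330]
    print(n,cv2.HoughCircles(g,cv2.HOUGH_GRADIENT,1.2,50,param1=100,param2=12,minRadius=12,maxRadius=21))
```

```text
25.6 [ 0.55219862 -0.27531881  0.12992915] -0.9062135211935007 0.9435509420117569
0.010985187940413177 59.45130228996277
[0.5063 0.0289] (array([ -5.07, -30.34,   3.97]), np.float64(0.1))
w6 [[[46.2  39.   16.92]]]
w10 [[[45.   39.   16.44]]]
```

>>> carry_out:
  increments:
    - {"grip": 1, "x": -1, "y": -4.8, "z": 0, "twist": 0}
    - {"grip": 1, "x": -2, "y": -9.6, "z": 0, "twist": 0}
    - {"grip": 1, "x": -3, "y": -14.4, "z": 0, "twist": 0}
    - {"grip": 1, "x": -4, "y": -19.2, "z": 0, "twist": 0}
    - {"grip": 1, "x": -5.1, "y": -24, "z": 0, "twist": 0}
    - {"grip": 1, "x": -5.1, "y": -28, "z": 0, "twist": 0}
    - {"grip": 1, "x": -5.1, "y": -30.3, "z": 0, "twist": 0}
    - {"grip": 1, "x": -5.1, "y": -30.3, "z": 0, "twist": 0}

```text
time_s: 26.65
ee_pos: [0.5065, 0.0298, 0.1304]
ee_rot: [-0.0, 1.0, -0.006, -0.0]
contact_force: [-0.5, 0.6, -2.2]
width: 0.0109
gripper_force: 59.6
```

>>> carry_out:
  increments:
    - {"grip": 1, "x": 0, "y": 0, "z": 1, "twist": 0}
    - {"grip": 1, "x": 0, "y": 0, "z": 2, "twist": 0}
    - {"grip": 1, "x": 0, "y": 0, "z": 3, "twist": 0}
    - {"grip": 1, "x": 0, "y": 0, "z": 4, "twist": 0}
    - {"grip": 1, "x": 0, "y": 0, "z": 4, "twist": 0}
    - {"grip": 1, "x": 0, "y": 0, "z": 4, "twist": 0}
    - {"grip": 1, "x": 0, "y": 0, "z": 4, "twist": 0}
    - {"grip": 1, "x": 0, "y": 0, "z": 4, "twist": 0}

```text
time_s: 27.65
ee_pos: [0.5072, 0.0282, 0.0907]
ee_rot: [0.0, 1.0, -0.009, 0.0]
contact_force: [0.6, 0.1, -2.1]
width: 0.0113
gripper_force: 59.6
```

Run:
```python
from h import *
s,m,im=shot('w11');print(s['width'],s['gripper_force'])
for n in ('w6','w11'):
    G=cv2.medianBlur(cv2.imread(n+'.png',0),3)
    c=cv2.HoughCircles(G[150:230,230:330],cv2.HOUGH_GRADIENT,1.2,50,param1=100,param2=12,minRadius=12,maxRadius=21);print(n,c+[230,150,0])
    t=G[70:116,200:346]; 
    if n=='w6': T=G[83:104,262:286]
    r=cv2.matchTemplate(G[70:116,225:330],T,cv2.TM_CCOEFF_NORMED);_,v,_,l=cv2.minMaxLoc(r);print("pin",v,l[0]+225+11,l[1]+70+10)
fit(m,s,(396,270),(np.array(l)+[236,80])/.7)
```

```text
27.65 [0.50715231 0.02823083 0.09069001] -0.9898737618513813 1.423791741405516
0.011308560466319902 59.630486369132996
w6 [[[276.20000076 189.          16.92000008]]]
pin 0.9999985694885254 273 93
w11 [[[276.20000076 189.          17.28000069]]]
pin 0.9880596995353699 275 95
hole [0.55033136 0.02668848 0.08519001] pin [0.59665187 0.02722506 0.034     ] shift [ 4.63 -0.13]
```

View pics/w11.png

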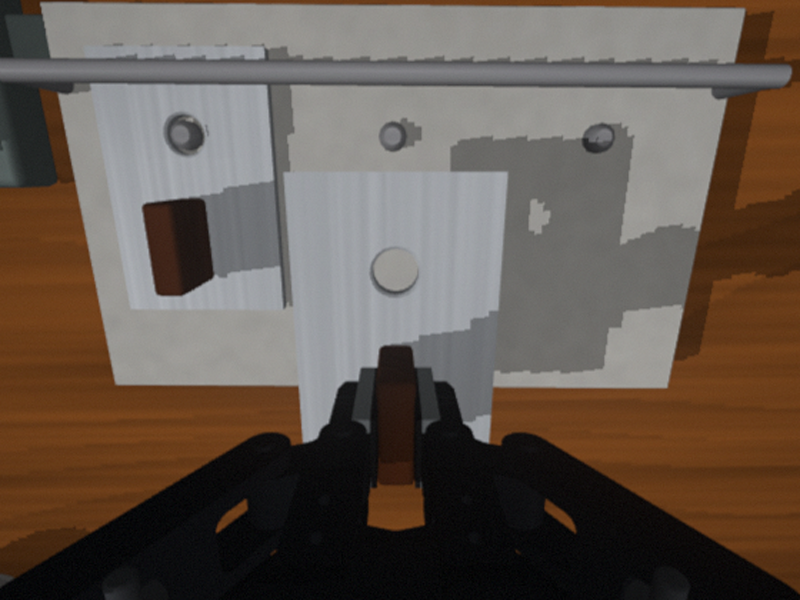

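Plate 1 is seated flat and square (pin inside its hole at (185,134)). The held plate's hole is at (396,270) and the middle pin at (393,136). Sliding in the same way.

>>> carry_out:
  increments:
    - {"grip": 1, "x": 0, "y": -0.1, "z": 1, "twist": 0}
    - {"grip": 1, "x": 0, "y": -0.1, "z": 2, "twist": 0}
    - {"grip": 1, "x": 0, "y": -0.1, "z": 3, "twist": 0}
    - {"grip": 1, "x": 0, "y": -0.1, "z": 3.5, "twist": 0}
    - {"grip": 1, "x": 0, "y": -0.1, "z": 3.9, "twist": 0}
    - {"grip": 1, "x": 0, "y": -0.1, "z": 3.9, "twist": 0}
    - {"grip": 1, "x": 0, "y": -0.1, "z": 3.9, "twist": 0}
    - {"grip": 1, "x": 0, "y": -0.1, "z": 3.9, "twist": 0}

```text
time_s: 28.7
ee_pos: [0.5072, 0.0292, 0.0516]
ee_rot: [0.0, 1.0, -0.009, 0.0]
contact_force: [-0.5, -0.4, -2.3]
width: 0.0109
gripper_force: 59.7
```

>>> carry_out:
  increments:
    - {"grip": 1, "x": 1, "y": 0, "z": 0, "twist": 0}
    - {"grip": 1, "x": 2, "y": 0, "z": 0, "twist": 0}
    - {"grip": 1, "x": 3, "y": 0, "z": 0, "twist": 0}
    - {"grip": 1, "x": 4, "y": 0, "z": 0, "twist": 0}
    - {"grip": 1, "x": 4.7, "y": 0, "z": 0, "twist": 0}
    - {"grip": 1, "x": 4.7, "y": 0, "z": 0, "twist": 0}
    - {"grip": 1, "x": 4.7, "y": 0, "z": 0, "twist": 0}
    - {"grip": 1, "x": 4.7, "y": 0, "z": 0, "twist": 0}

```text
time_s: 29.7
ee_pos: [0.5535, 0.0285, 0.0513]
ee_rot: [-0.0, 1.0, -0.009, -0.0]
contact_force: [1.0, -1.1, -0.9]
width: 0.0111
gripper_force: 59.7
```

Run:
```python
from h import *
s,m,im=shot('w12',1);print(s['width'],s['contact_force'])
G7=cv2.imread('w7.png',0);T=G7[175:190,269:285]   # pin inside hole
G=cv2.imread('w12.png',0)
for g in (G7,G):
    r=cv2.matchTemplate(g[165:215,255:300],T,cv2.TM_CCOEFF_NORMED);_,v,_,l=cv2.minMaxLoc(r);print("pin",v,l[0]+255,l[1]+165)
    print(cv2.HoughCircles(cv2.medianBlur(g,3)[150:230,230:330],cv2.HOUGH_GRADIENT,1.2,50,param1=100,param2=12,minRadius=12,maxRadius=21)+[230,150,0])
```

```text
29.7 [0.55351088 0.02847514 0.05128656] -0.9948960246193604 1.438309369914376
0.011062692265231617 [ 1.04085413 -1.13900155 -0.92245046]
pin 0.9999945163726807 269 175
[[[276.20000076 190.20000076  16.20000076]]]
pin 0.7424235343933105 269 175
[[[276.20000076 190.20000076  16.44000053]]]
```

Same alignment as plate 1 (pin template at the identical offset), so apply the same +1 mm and lower.

>>> carry_out:
  increments:
    - {"grip": 1, "x": 0.1, "y": 0, "z": 0.2, "twist": 0}
    - {"grip": 1, "x": 0.1, "y": 0, "z": 0.4, "twist": 0}
    - {"grip": 1, "x": 0.1, "y": 0, "z": 0.6, "twist": 0}
    - {"grip": 1, "x": 0.1, "y": 0, "z": 0.8, "twist": 0}
    - {"grip": 1, "x": 0.1, "y": 0, "z": 0.9, "twist": 0}
    - {"grip": 1, "x": 0.1, "y": 0, "z": 1, "twist": 0}
    - {"grip": 1, "x": 0.1, "y": 0, "z": 1.1, "twist": 0}
    - {"grip": 1, "x": 0.1, "y": 0, "z": 1.1, "twist": 0}

```text
time_s: 30.75
ee_pos: [0.5549, 0.0284, 0.0402]
ee_rot: [-0.0, 1.0, -0.009, -0.0]
contact_force: [-0.1, -0.7, -2.0]
width: 0.0108
gripper_force: 59.7
```

>>> carry_out:
  increments:
    - {"grip": 1, "x": 0, "y": 0, "z": 0.1, "twist": 0}
    - {"grip": 0.7, "x": 0, "y": 0, "z": 0.1, "twist": 0}
    - {"grip": 0.4, "x": 0, "y": 0, "z": 0.1, "twist": 0}
    - {"grip": 0.2, "x": 0, "y": 0, "z": 0.1, "twist": 0}
    - {"grip": 0.2, "x": 0, "y": 0, "z": -2, "twist": 0}
    - {"grip": 0.2, "x": 0, "y": 0, "z": -6, "twist": 0}
    - {"grip": 0.2, "x": 0, "y": 0, "z": -11, "twist": 0}
    - {"grip": 0, "x": 0, "y": 0, "z": -16, "twist": 0}

```text
time_s: 31.75
ee_pos: [0.5547, 0.0284, 0.2017]
ee_rot: [-0.0, 1.0, -0.009, -0.0]
contact_force: [1.3, 0.8, 0.4]
width: 0.0427
gripper_force: 0.0
```

>>> carry_out:
  increments:
    - {"grip": 0, "x": -2, "y": 5, "z": -2, "twist": 0}
    - {"grip": 0, "x": -4, "y": 10, "z": -4, "twist": -1}
    - {"grip": 0, "x": -6, "y": 15, "z": -6, "twist": -1}
    - {"grip": 0, "x": -8, "y": 20, "z": -7.8, "twist": -1}
    - {"grip": 0, "x": -10, "y": 25, "z": -7.8, "twist": -1}
    - {"grip": 0, "x": -12, "y": 30, "z": -7.8, "twist": -1}
    - {"grip": 0, "x": -12, "y": 35, "z": -7.8, "twist": -1}
    - {"grip": 0, "x": -12, "y": 38, "z": -7.8, "twist": -1}

```text
time_s: 32.75
ee_pos: [0.4276, -0.3519, 0.2783]
ee_rot: [0.0, 1.0, -0.001, 0.0]
contact_force: [1.0, 0.1, -0.3]
width: 0.0426
gripper_force: 0.0
```

Run:
```python
from h import *
s,m,im=shot('w13',1)
for q in plates(m,im):
    a=np.radians(q[4]);print(np.round(q,3),move(s,(q[0]-.022*np.cos(a),q[1]-.022*np.sin(a),.0105),q[4]))
```

```text
32.75 [ 0.42755722 -0.35190361  0.27826393] -0.12092122154188165 0.6830057886378902
[  0.485  -0.422 110.665  73.064   9.715] (array([ 3.59,  7.36, 26.78]), np.float64(-9.8))
```

>>> carry_out:
  increments:
    - {"grip": 0, "x": 1.8, "y": 4, "z": 2, "twist": -9.8}
    - {"grip": 0, "x": 3.6, "y": 7.4, "z": 6, "twist": -9.8}
    - {"grip": 0, "x": 3.6, "y": 7.4, "z": 10, "twist": -9.8}
    - {"grip": 0, "x": 3.6, "y": 7.4, "z": 15, "twist": -9.8}
    - {"grip": 0, "x": 3.6, "y": 7.4, "z": 20, "twist": -9.8}
    - {"grip": 0, "x": 3.6, "y": 7.4, "z": 24, "twist": -9.8}
    - {"grip": 0, "x": 3.6, "y": 7.4, "z": 26, "twist": -9.8}
    - {"grip": 0, "x": 3.6, "y": 7.4, "z": 26.8, "twist": -9.8}

```text
time_s: 33.8
ee_pos: [0.4638, -0.4225, 0.0087]
ee_rot: [-0.001, 0.996, 0.086, -0.001]
contact_force: [-0.4, -0.2, 0.3]
width: 0.0425
gripper_force: 0.0
```

>>> carry_out:
  increments:
    - {"grip": 0.3, "x": 0, "y": 0, "z": 0, "twist": 0}
    - {"grip": 0.6, "x": 0, "y": 0, "z": 0, "twist": 0}
    - {"grip": 1, "x": 0, "y": 0, "z": 0, "twist": 0}
    - {"grip": 1, "x": 0, "y": 0, "z": 0, "twist": 0}
    - {"grip": 1, "x": 0, "y": 0, "z": 0, "twist": 0}
    - {"grip": 1, "x": 0, "y": 0, "z": 0, "twist": 0}
    - {"grip": 1, "x": 0, "y": 0, "z": 0, "twist": 0}
    - {"grip": 1, "x": 0, "y": 0, "z": 0, "twist": 0}

```text
time_s: 34.8
ee_pos: [0.4651, -0.4244, 0.0119]
ee_rot: [0.001, 0.996, 0.085, 0.001]
contact_force: [0.9, -0.2, 6.1]
width: 0.011
gripper_force: 59.5
```

>>> carry_out:
  increments:
    - {"grip": 1, "x": 0, "y": 0, "z": -2, "twist": 0}
    - {"grip": 1, "x": 0, "y": 0, "z": -5, "twist": 0}
    - {"grip": 1, "x": 0, "y": 0, "z": -9, "twist": 0}
    - {"grip": 1, "x": 0, "y": 0, "z": -12, "twist": 0}
    - {"grip": 1, "x": 0, "y": 0, "z": -12, "twist": 10}
    - {"grip": 1, "x": 0, "y": 0, "z": -12, "twist": 10.7}
    - {"grip": 1, "x": 0, "y": 0, "z": -12, "twist": 10.7}
    - {"grip": 1, "x": 0, "y": 0, "z": -12, "twist": 10.7}

```text
time_s: 35.8
ee_pos: [0.464, -0.4231, 0.1295]
ee_rot: [-0.001, 1.0, -0.007, -0.0]
contact_force: [-0.1, -0.6, -2.1]
width: 0.0109
gripper_force: 58.7
```

Run:
```python
from h import *
s,m,im=shot('w14',1);print(s['width'],s['gripper_force'])
print(move(s,(.5055,-.0598,.0907),-1.03))
print(cv2.HoughCircles(cv2.medianBlur(cv2.imread('w14.png',0),3)[150:230,230:330],cv2.HOUGH_GRADIENT,1.2,50,param1=100,param2=12,minRadius=12,maxRadius=21)+[230,150,0])
```

```text
35.8 [ 0.46401617 -0.42306468  0.12951871] -0.7948608503476217 0.6680296630957696
0.01092484388302657 58.676918148994446
(array([  3.65, -36.38,   3.92]), np.float64(0.2))
[[[276.20000076 190.20000076  16.31999969]]]
```

>>> carry_out:
  increments:
    - {"grip": 1, "x": 0.5, "y": -5, "z": 0, "twist": 0}
    - {"grip": 1, "x": 1, "y": -10, "z": 0, "twist": 0}
    - {"grip": 1, "x": 1.5, "y": -15, "z": 0, "twist": 0}
    - {"grip": 1, "x": 2, "y": -20, "z": 0, "twist": 0}
    - {"grip": 1, "x": 2.5, "y": -25, "z": 0, "twist": 0}
    - {"grip": 1, "x": 3, "y": -30, "z": 0, "twist": 0}
    - {"grip": 1, "x": 3.6, "y": -34, "z": 0, "twist": 0}
    - {"grip": 1, "x": 3.6, "y": -36.4, "z": 0, "twist": 0.1}

```text
time_s: 36.85
ee_pos: [0.5061, -0.058, 0.1303]
ee_rot: [-0.0, 1.0, -0.007, 0.0]
contact_force: [0.4, -0.7, -2.5]
width: 0.0108
gripper_force: 59.1
```

>>> carry_out:
  increments:
    - {"grip": 1, "x": 0, "y": 0, "z": 1, "twist": 0}
    - {"grip": 1, "x": 0, "y": 0, "z": 2, "twist": 0}
    - {"grip": 1, "x": 0, "y": 0, "z": 3, "twist": 0}
    - {"grip": 1, "x": 0, "y": 0, "z": 3.9, "twist": 0}
    - {"grip": 1, "x": 0, "y": 0, "z": 3.9, "twist": 0}
    - {"grip": 1, "x": 0, "y": 0, "z": 3.9, "twist": 0}
    - {"grip": 1, "x": 0, "y": 0, "z": 3.9, "twist": 0}
    - {"grip": 1, "x": 0, "y": 0, "z": 3.9, "twist": 0}

```text
time_s: 37.85
ee_pos: [0.5063, -0.0601, 0.0917]
ee_rot: [0.0, 1.0, -0.009, 0.0]
contact_force: [0.5, -0.5, -2.8]
width: 0.0111
gripper_force: 59.1
```

Run:
```python
from h import *
s,m,im=shot('w15');print(s['width'],s['gripper_force'],move(s,(.5055,-.0598,.0907),-1.03))
T=cv2.imread('w11.png',0)[83:106,263:287];T2=cv2.imread('w11.png',0)[83:106,408:431]
G=cv2.imread('w15.png',0)
for t in (T,T2):
    r=cv2.matchTemplate(G[70:120,225:330],t,cv2.TM_CCOEFF_NORMED);_,v,_,l=cv2.minMaxLoc(r);print("pin",v,l[0]+225+12,l[1]+70+12,"(w11: 275,95)")
    fit(m,s,(396,270),(np.array(l)+[237,82])/.7)
print(cv2.HoughCircles(cv2.medianBlur(G,3)[150:230,230:330],cv2.HOUGH_GRADIENT,1.2,50,param1=100,param2=12,minRadius=12,maxRadius=21)+[230,150,0])
```

```text
37.85 [ 0.50626376 -0.06011467  0.09166877] -0.991659831142249 1.2508532843666187
0.011114407194319846 59.123321771621704 (array([-0.08, -0.03,  0.1 ]), np.float64(0.0))
pin 0.9030606746673584 274 97 (w11: 275,95)
hole [ 0.5494216  -0.06167553  0.08616877] pin [ 0.59468936 -0.06052016  0.034     ] shift [ 4.52 -0.2 ]
pin 0.6768928170204163 288 85 (w11: 275,95)
hole [ 0.5494216  -0.06167553  0.08616877] pin [ 0.60126641 -0.06900359  0.034     ] shift [5.19 0.64]
[[[276.20000076 190.20000076  18.        ]]]
```

View pics/w15.png

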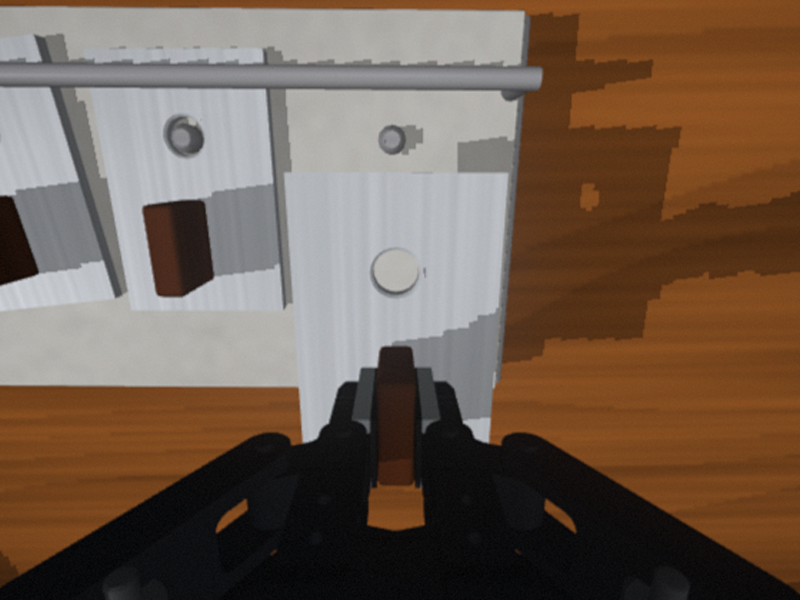

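Plate 2 is seated square (hole at (184,135)). Plate 1 at far left now looks a little turned, probably the announced knock; I'll check it after this plate. The held plate's hole is at (396,271), right pin at (392,138).

>>> carry_out:
  increments:
    - {"grip": 1, "x": 0, "y": -0.15, "z": 1, "twist": 0}
    - {"grip": 1, "x": 0, "y": -0.15, "z": 2, "twist": 0}
    - {"grip": 1, "x": 0, "y": -0.15, "z": 3, "twist": 0}
    - {"grip": 1, "x": 0, "y": -0.15, "z": 3.5, "twist": 0}
    - {"grip": 1, "x": 0, "y": -0.15, "z": 4, "twist": 0}
    - {"grip": 1, "x": 0, "y": -0.15, "z": 4, "twist": 0}
    - {"grip": 1, "x": 0, "y": -0.15, "z": 4, "twist": 0}
    - {"grip": 1, "x": 0, "y": -0.15, "z": 4, "twist": 0}

```text
time_s: 38.9
ee_pos: [0.5063, -0.0587, 0.0516]
ee_rot: [0.0, 1.0, -0.009, 0.0]
contact_force: [0.1, -0.4, -2.6]
width: 0.0107
gripper_force: 59.2
```

>>> carry_out:
  increments:
    - {"grip": 1, "x": 1, "y": 0, "z": 0, "twist": 0}
    - {"grip": 1, "x": 2, "y": 0, "z": 0, "twist": 0}
    - {"grip": 1, "x": 3, "y": 0, "z": 0, "twist": 0}
    - {"grip": 1, "x": 4, "y": 0, "z": 0, "twist": 0}
    - {"grip": 1, "x": 4.6, "y": 0, "z": 0, "twist": 0}
    - {"grip": 1, "x": 4.6, "y": 0, "z": 0, "twist": 0}
    - {"grip": 1, "x": 4.6, "y": 0, "z": 0, "twist": 0}
    - {"grip": 1, "x": 4.6, "y": 0, "z": 0, "twist": 0}

```text
time_s: 39.9
ee_pos: [0.5516, -0.0593, 0.0513]
ee_rot: [-0.0, 1.0, -0.009, -0.0]
contact_force: [-1.4, 0.7, -1.8]
width: 0.0111
gripper_force: 59.2
```

Run:
```python
from h import *
s,m,im=shot('w16',1);print(s['width'],s['contact_force'])
G=cv2.imread('w16.png',0)
for n in ('w7','w12'):
    T=cv2.imread(n+'.png',0)[175:190,269:285]
    r=cv2.matchTemplate(G[165:215,255:300],T,cv2.TM_CCOEFF_NORMED);_,v,_,l=cv2.minMaxLoc(r);print("pin",v,l[0]+255,l[1]+165)
print(cv2.HoughCircles(cv2.medianBlur(G,3)[150:230,230:330],cv2.HOUGH_GRADIENT,1.2,50,param1=100,param2=12,minRadius=12,maxRadius=21)+[230,150,0])
```

```text
39.9 [ 0.55163758 -0.05930419  0.05128029] -1.000988420913282 1.2801584373646069
0.011127335382564163 [-1.41064832  0.69838364 -1.76163002]
pin 0.7505574226379395 269 176
pin 0.8532477617263794 269 176
[[[276.20000076 190.20000076  16.44000053]]]
```

>>> carry_out:
  increments:
    - {"grip": 1, "x": 0.05, "y": 0, "z": 0.2, "twist": 0}
    - {"grip": 1, "x": 0.05, "y": 0, "z": 0.4, "twist": 0}
    - {"grip": 1, "x": 0.05, "y": 0, "z": 0.6, "twist": 0}
    - {"grip": 1, "x": 0.05, "y": 0, "z": 0.8, "twist": 0}
    - {"grip": 1, "x": 0.05, "y": 0, "z": 0.9, "twist": 0}
    - {"grip": 1, "x": 0.05, "y": 0, "z": 1, "twist": 0}
    - {"grip": 1, "x": 0.05, "y": 0, "z": 1.1, "twist": 0}
    - {"grip": 1, "x": 0.05, "y": 0, "z": 1.1, "twist": 0}

```text
time_s: 40.95
ee_pos: [0.5525, -0.0593, 0.0402]
ee_rot: [-0.0, 1.0, -0.009, -0.0]
contact_force: [-0.2, 0.9, -2.8]
width: 0.0109
gripper_force: 59.2
```

>>> carry_out:
  increments:
    - {"grip": 1, "x": 0, "y": 0, "z": 0.1, "twist": 0}
    - {"grip": 0.7, "x": 0, "y": 0, "z": 0.1, "twist": 0}
    - {"grip": 0.4, "x": 0, "y": 0, "z": 0.1, "twist": 0}
    - {"grip": 0.2, "x": 0, "y": 0, "z": 0.1, "twist": 0}
    - {"grip": 0.2, "x": 0, "y": 0, "z": -2, "twist": 0}
    - {"grip": 0.2, "x": 0, "y": 0, "z": -6, "twist": 0}
    - {"grip": 0.2, "x": 0, "y": 0, "z": -10, "twist": 0}
    - {"grip": 0, "x": 0, "y": 0, "z": -13, "twist": 0}

```text
time_s: 41.95
ee_pos: [0.553, -0.0595, 0.1722]
ee_rot: [0.0, 1.0, -0.009, 0.001]
contact_force: [0.7, -0.6, 0.2]
width: 0.0427
gripper_force: 0.0
```

>>> carry_out:
  increments:
    - {"grip": 0, "x": -2, "y": -4, "z": -2, "twist": 0}
    - {"grip": 0, "x": -4, "y": -8, "z": -4, "twist": 0}
    - {"grip": 0, "x": -6, "y": -12, "z": -4, "twist": 0}
    - {"grip": 0, "x": -8, "y": -13, "z": -4, "twist": 0}
    - {"grip": 0, "x": -8, "y": -13, "z": -4, "twist": 0}
    - {"grip": 0, "x": -8, "y": -13, "z": -4, "twist": 0}
    - {"grip": 0, "x": -8, "y": -13, "z": -4, "twist": 0}
    - {"grip": 0, "x": -8, "y": -13, "z": -4, "twist": 0}

```text
time_s: 42.95
ee_pos: [0.4753, 0.0714, 0.2101]
ee_rot: [-0.0, 1.0, -0.009, -0.0]
contact_force: [0.8, 0.3, -0.6]
width: 0.0428
gripper_force: 0.0
```

```bash
python3 -c "
from h import *
s,m,im=shot('w17')"
```

```text
42.95 [0.47532864 0.07142546 0.21011713] -1.0579662487539019 1.5058166987655524
```

View pics/w17.png

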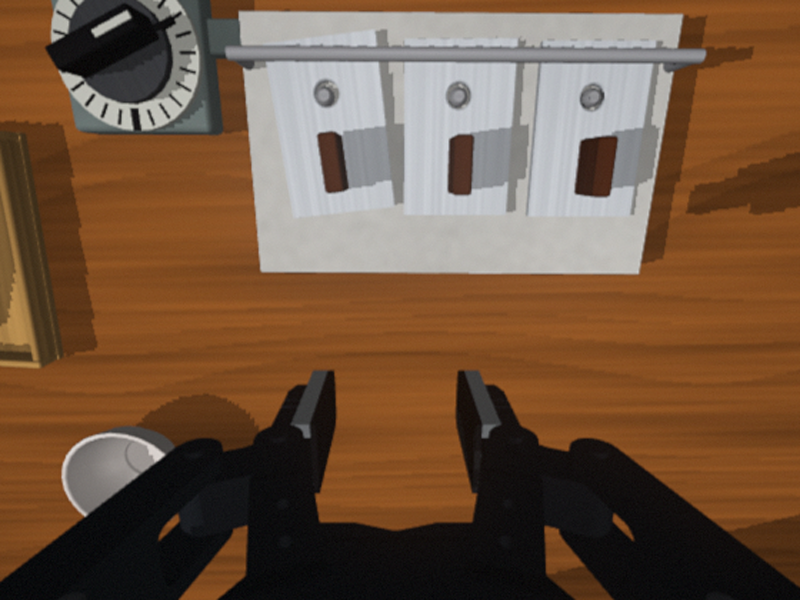

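All three holes show their pins centred at (326,93), (458,95) and (592,97). Plate 1 is turned slightly about its pin, with its near edge at (296,216)-(395,206). The dial zero mark is at (137,119), with the nib near (170,20).

Run:
```python
from h import *
import rig
m=np.load("w17.npy",allow_pickle=True).item();k=.7
def ang(a,b,z=.034):
    w=world(m,np.array([a,b])*k,z);d=w[1]-w[0];return np.degrees(np.arctan2(d[0],-d[1])),np.linalg.norm(d),w
print("near edge",ang((296,216),(395,206)),"platform near",ang((262,271),(638,273),.028)[:2],"plate2 near",ang((405,214),(507,215))[:2])
w=world(m,np.array([(395,206),(378,31)])*k,.034);d=w[1]-w[0];print("side",np.degrees(np.arctan2(d[1],d[0])))
print("holes",world(m,np.array([(326,93),(458,95),(592,97)])*k,.034)[:,:2])
g=world(m,np.array([(332,161)])*k,.066)[0];print("grip1",g)
S=np.array([.5627,.0266]);a=-.018;R=np.array([[np.cos(a),-np.sin(a)],[np.sin(a),np.cos(a)]]);D=S+R@[.06,.215];print("dial",D)
s=rig.get_state()
# pointer: bar line, top of bar z=.067
b=world(m,np.array([(50,54),(160,12)])*k,.067);print(b, pix(m,[[*D,.067]])/k, pix(m,[[*D,.032]])/k)
print(move(s,(*D,.12),-1),s['joints'][5])
```

```text
near edge (np.float64(4.663011017822167), np.float64(0.07030532844266206), array([[0.521202  , 0.14024421, 0.034     ],
       [0.52691748, 0.07017159, 0.034     ]])) platform near (np.float64(-1.2867148610798647), np.float64(0.28107262372319564)) plate2 near (np.float64(-1.5287400097260857), np.float64(0.07203781749404524))
side 4.6823489785879095
holes [[ 0.59992969  0.11404028]
 [ 0.59726124  0.027697  ]
 [ 0.59456416 -0.06015887]]
grip1 [0.55697137 0.10827801 0.066     ]
dial [0.62656007 0.24048523]
[[0.61786413 0.2661784  0.067     ]
 [0.63760821 0.19955751 0.067     ]] [[91.36531893 35.88127061]] [[127.1016413   51.67993366]]
(array([ 14.82, -17.17,   9.01]), np.float64(-0.1)) 1.5058327614201115
```

Plate 1 is only ~0.1 rad off square with its hole on the pin, well within the limit, so leave it. Now the dial: bar heading ≈106°; grasp it there and turn the tool to heading −1°.

>>> carry_out:
  increments:
    - {"grip": 0, "x": 2.5, "y": -3, "z": 0, "twist": -10}
    - {"grip": 0, "x": 5, "y": -6, "z": 0, "twist": -20}
    - {"grip": 0, "x": 7.5, "y": -9, "z": 0, "twist": -30}
    - {"grip": 0, "x": 10, "y": -12, "z": 0, "twist": -40}
    - {"grip": 0, "x": 12.5, "y": -15, "z": 0, "twist": -50}
    - {"grip": 0, "x": 14.8, "y": -17.2, "z": 0, "twist": -60}
    - {"grip": 0, "x": 14.8, "y": -17.2, "z": 0, "twist": -70}
    - {"grip": 0, "x": 14.8, "y": -17.2, "z": 0, "twist": -80}

```text
time_s: 44.0
ee_pos: [0.6261, 0.2416, 0.2093]
ee_rot: [-0.0, 0.77, 0.638, -0.001]
contact_force: [-0.4, 0.2, -0.5]
width: 0.0428
gripper_force: 0.0
```

>>> carry_out:
  increments:
    - {"grip": 0, "x": 0, "y": 0, "z": 0, "twist": -10}
    - {"grip": 0, "x": 0, "y": 0, "z": 0, "twist": -20}
    - {"grip": 0, "x": 0, "y": 0, "z": 0, "twist": -27.5}
    - {"grip": 0, "x": 0, "y": 0, "z": 2, "twist": -27.5}
    - {"grip": 0, "x": 0, "y": 0, "z": 4, "twist": -27.5}
    - {"grip": 0, "x": 0, "y": 0, "z": 6, "twist": -27.5}
    - {"grip": 0, "x": 0, "y": 0, "z": 8, "twist": -27.5}
    - {"grip": 0, "x": 0, "y": 0, "z": 8, "twist": -27.5}

```text
time_s: 45.0
ee_pos: [0.6247, 0.2408, 0.128]
ee_rot: [-0.002, 0.598, 0.801, -0.002]
contact_force: [0.1, 0.6, -0.2]
width: 0.0428
gripper_force: 0.0
```

Run:
```python
from h import *
s,m,im=shot('w18',1)
print(s['joints'][5],move(s,(.6266,.2405,.046),106.5))
# dark bar pixels near the axis
g=im.max(axis=2);w=world(m,np.argwhere(g>=0)[:,::-1],.067).reshape(*g.shape,3)
d=np.hypot(w[...,0]-.6266,w[...,1]-.2405)<.03
mask=(d&(g<45)).astype(np.uint8);mask[260:]=0
n,lab,st,c=cv2.connectedComponentsWithStats(mask);i=1+st[1:,4].argmax()
print(st[i],c[i],pix(m,[[.6266,.2405,.067]]));q=w[lab==i][:,:2]*1000;r=cv2.minAreaRect(q.astype(np.float32));print(r)
```

```text
45.0 [0.62467053 0.24082986 0.12800044] 106.47633168085932 -0.08585880131607557
-0.08585880131607557 (array([-0.09,  0.21,  8.2 ]), np.float64(-0.0))
[ 267  191   26   69 1197] [279.28404344 221.13700919] [[279.38668381 232.61575707]]
((625.5856323242188, 244.93592834472656), (14.149004936218262, 50.96027755737305), 22.905818939208984)
```

>>> carry_out:
  increments:
    - {"grip": 0, "x": 0, "y": 0.1, "z": 2, "twist": -3}
    - {"grip": 0, "x": 0, "y": 0.1, "z": 4, "twist": -3}
    - {"grip": 0, "x": 0, "y": 0.1, "z": 6, "twist": -3}
    - {"grip": 0, "x": 0, "y": 0.1, "z": 7.5, "twist": -3}
    - {"grip": 0, "x": 0, "y": 0.1, "z": 8.1, "twist": -3}
    - {"grip": 0.3, "x": 0, "y": 0.1, "z": 8.1, "twist": -3}
    - {"grip": 0.6, "x": 0, "y": 0.1, "z": 8.1, "twist": -3}
    - {"grip": 1, "x": 0, "y": 0.1, "z": 8.1, "twist": -3}

```text
time_s: 46.05
ee_pos: [0.6269, 0.2418, 0.0505]
ee_rot: [0.0, 0.577, 0.817, 0.0]
contact_force: [-3.0, -0.8, 4.3]
width: 0.0125
gripper_force: 60.5
```

>>> carry_out:
  increments:
    - {"grip": 1, "x": 0, "y": 0, "z": 0, "twist": 0}
    - {"grip": 1, "x": 0, "y": 0, "z": 0, "twist": 0}
    - {"grip": 1, "x": 0, "y": 0, "z": 0, "twist": 0}
    - {"grip": 1, "x": 0, "y": 0, "z": 0, "twist": 0}
    - {"grip": 1, "x": 0, "y": 0, "z": 0, "twist": 0}
    - {"grip": 1, "x": 0, "y": 0, "z": 0, "twist": 0}
    - {"grip": 1, "x": 0, "y": 0, "z": 0, "twist": 0}
    - {"grip": 1, "x": 0, "y": 0, "z": 0, "twist": 0}

```text
time_s: 47.05
ee_pos: [0.6269, 0.2418, 0.0504]
ee_rot: [0.0, 0.577, 0.817, 0.0]
contact_force: [-3.6, -1.0, 6.7]
width: 0.0122
gripper_force: 60.8
```

Run:
```python
from h import *
import rig
s=rig.get_state();print(s['ee_pos'],yaw(rot(s['ee_rot'])),s['width'],s['contact_force'],s['moment'])
```

```text
[0.62688852 0.24178217 0.0504175 ] 109.51130147770944 0.01224716229650621 [-3.5525433  -0.95043942  6.69321943] [-0.12000443  0.46865358 -0.02672929]
```

>>> carry_out:
  increments:
    - {"grip": 1, "x": 0, "y": 0, "z": 0, "twist": 8}
    - {"grip": 1, "x": 0, "y": 0, "z": 0, "twist": 16}
    - {"grip": 1, "x": 0, "y": 0, "z": 0, "twist": 24}
    - {"grip": 1, "x": 0, "y": 0, "z": 0, "twist": 32}
    - {"grip": 1, "x": 0, "y": 0, "z": 0, "twist": 40}
    - {"grip": 1, "x": 0, "y": 0, "z": 0, "twist": 48}
    - {"grip": 1, "x": 0, "y": 0, "z": 0, "twist": 56}
    - {"grip": 1, "x": 0, "y": 0, "z": 0, "twist": 64}

```text
time_s: 48.05
ee_pos: [0.6263, 0.2419, 0.0504]
ee_rot: [-0.0, 0.923, 0.385, -0.0]
contact_force: [-5.2, -0.3, 6.7]
width: 0.0124
gripper_force: 61.0
```

>>> carry_out:
  increments:
    - {"grip": 1, "x": 0, "y": 0, "z": 0, "twist": 8}
    - {"grip": 1, "x": 0, "y": 0, "z": 0, "twist": 16}
    - {"grip": 1, "x": 0, "y": 0, "z": 0, "twist": 24}
    - {"grip": 1, "x": 0, "y": 0, "z": 0, "twist": 32}
    - {"grip": 1, "x": 0, "y": 0, "z": 0, "twist": 40}
    - {"grip": 1, "x": 0, "y": 0, "z": 0, "twist": 46.5}
    - {"grip": 1, "x": 0, "y": 0, "z": 0, "twist": 46.5}
    - {"grip": 1, "x": 0, "y": 0, "z": 0, "twist": 46.5}

```text
time_s: 49.05
ee_pos: [0.6261, 0.2423, 0.0504]
ee_rot: [-0.0, 1.0, -0.009, -0.0]
contact_force: [-5.2, 1.5, 7.1]
width: 0.0127
gripper_force: 61.0
```

Run:
```python
from h import *
import rig
s=rig.get_state();print(s['ee_pos'],yaw(rot(s['ee_rot'])),s['width'],s['contact_force'],s['moment'])
```

```text
[0.62612859 0.24231037 0.05044583] -0.9889464244280792 0.012683400084035942 [-5.18466942  1.4823786   7.06557559] [ 0.14552153  0.81238637 -0.05931913]
```

Heading −0.99°, as wanted. Release, rise, back off, and check the dial, plates and tray numerically.

>>> carry_out:
  increments:
    - {"grip": 0.7, "x": 0, "y": 0, "z": 0, "twist": 0}
    - {"grip": 0.3, "x": 0, "y": 0, "z": 0, "twist": 0}
    - {"grip": 0, "x": 0, "y": 0, "z": 0, "twist": 0}
    - {"grip": 0, "x": 0, "y": 0, "z": 0, "twist": 0}
    - {"grip": 0, "x": 0, "y": 0, "z": -2, "twist": 0}
    - {"grip": 0, "x": 0, "y": 0, "z": -6, "twist": 0}
    - {"grip": 0, "x": 0, "y": 0, "z": -11, "twist": 0}
    - {"grip": 0, "x": 0, "y": 0, "z": -16, "twist": 0}

```text
time_s: 50.05
ee_pos: [0.6266, 0.2415, 0.2105]
ee_rot: [0.0, 1.0, -0.009, -0.0]
contact_force: [1.3, 0.7, 0.7]
width: 0.0427
gripper_force: 0.0
```

>>> carry_out:
  increments:
    - {"grip": 0, "x": -5, "y": 2, "z": 0, "twist": 0}
    - {"grip": 0, "x": -10, "y": 4, "z": 0, "twist": 0}
    - {"grip": 0, "x": -13, "y": 6, "z": 0, "twist": 0}
    - {"grip": 0, "x": -13, "y": 8, "z": 0, "twist": 0}
    - {"grip": 0, "x": -13, "y": 8, "z": 0, "twist": 0}
    - {"grip": 0, "x": -13, "y": 8, "z": 0, "twist": 0}
    - {"grip": 0, "x": -13, "y": 8, "z": 0, "twist": 0}
    - {"grip": 0, "x": -13, "y": 8, "z": 0, "twist": 0}

```text
time_s: 51.05
ee_pos: [0.4955, 0.1644, 0.2091]
ee_rot: [-0.0, 1.0, -0.008, -0.0]
contact_force: [-0.3, -0.3, -0.1]
width: 0.0426
gripper_force: 0.0
```

Run:
```python
from h import *
s,m,im=shot('w19',1)
g=im.max(axis=2);w=world(m,np.argwhere(g>=0)[:,::-1],.067).reshape(*g.shape,3)
D=np.array([.6263,.242]);d=np.hypot(w[...,0]-D[0],w[...,1]-D[1])<.034
mask=(d&(g<42)).astype(np.uint8);n,lab,st,c=cv2.connectedComponentsWithStats(mask);i=1+st[1:,4].argmax()
r=cv2.minAreaRect((w[lab==i][:,:2]*1000).astype(np.float32));print("bar",r)
# white line on bar: bright pixels near axis
b=d&(np.hypot(w[...,0]-D[0],w[...,1]-D[1])<.027)&(im.min(axis=2)>130);print("line",b.sum(),w[b][:,:2].mean(0)-D)
# black zero mark position relative: thick dark blob on face z=.032 between r=.033 and .046, toward -x
f=world(m,np.argwhere(g>=0)[:,::-1],.032).reshape(*g.shape,3);q=f[...,:2]-D;rr=np.hypot(q[...,0],q[...,1]);an=np.degrees(np.arctan2(-q[...,1],-q[...,0]))
k=(rr>.037)&(rr<.042)&(g<70)&(abs(an)<60)
print("dark hist by angle",np.histogram(an[k],bins=np.arange(-60,61,5))[0])
# plates: holes
H=[(.5999,.1140),(.5973,.0277),(.5946,-.0602)]
for h in H:
    u,v=pix(m,[[*h,.034]])[0]
    if 12<u<548 and 12<v<400:
        u,v=int(u),int(v);x=cv2.medianBlur(np.ascontiguousarray(im[v-20:v+20,max(u-20,0):u+20].mean(axis=2).astype(np.uint8)),3)
        cc=cv2.HoughCircles(x,cv2.HOUGH_GRADIENT,1.2,50,param1=80,param2=8,minRadius=6,maxRadius=14);cc=None if cc is None else cc[0,0]+[max(u-20,0),v-20,0];print("hole",(u,v),cc,None if cc is None else world(m,[cc[:2]],.034)[0,:2])
```

```text
51.05 [0.49553288 0.16441096 0.20905714] -0.9636257406319397 1.6940395311928538
bar ((623.7689819335938, 238.7220458984375), (20.833782196044922, 60.0343132019043), 87.27123260498047)
line 593 [0.00124612 0.01378888]
dark hist by angle [ 0  0  4  0  0  4  0  0  4  0  2 18  8  0  3  0  0  2  0  0  0  0  0  4]
hole (327, 86) [326.80000114  87.           9.23999977] [0.59949564 0.11471224]
hole (418, 87) [417.80000114  89.20000076   8.27999973] [0.59621393 0.02813785]
hole (510, 89) [508.60000038  87.60000038   9.4800005 ] [ 0.59629613 -0.05788228]
```

Run:
```python
from h import *
import rig
m=np.load("w19.npy",allow_pickle=True).item();im=cv2.imread("w19.png",0)
D=np.array([.6263,.242])
for r in (-.024,-.018,-.012,.012,.018,.024):
    u,v=pix(m,[[D[0]+r,D[1]-r*.018,.067]])[0].round().astype(int);print(r,im[v-2:v+3,u-3:u+4].max())
cv2.imwrite("t_end.png",rig.read_camera("top")[:,:,::-1]);a=cv2.imread("t_end.png").astype(int);b=cv2.imread("top_raw.png").astype(int)
mt=rig.camera_model("top")
for n,p in dict(bowl=(.306,.309,.03),jar=(.722,-.153,.11),mill=(.735,-.007,.1)).items():
    u,v=pix(mt,[p])[0].astype(int);print(n,abs(a-b)[v-12:v+12,u-12:u+12].mean())
```

```text
-0.024 205
-0.018 204
-0.012 204
0.012 28
0.018 27
0.024 26
bowl 58.04918981481482
jar 2.907986111111111
mill 2.6440972222222223
```

Pointer line is on the zero side; the bowl difference is only the arm occluding it (seen in place earlier). Handing in.

```bash
python3 -c "
import rig;print(rig.job_done())"
```

```text
the job is handed in; nothing more can be done
None
```

The job is handed in, result not shown: wedge flat in the tray, all three plates on their pins (the left one knocked about 0.1 rad off square, limit 0.2), dial pointer at zero; jar and mill unmoved, bowl in place when last seen (arm hid it at the end).

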